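Load the seal jig and start its crank bolt

TASK

Load the jig: put the wide steel ring over the locating post, fully home on the base plate, then the narrow ring fully home on top of it. Then start the jig's clamp bolt by its crank sleeve: turn it backward (counter-clockwise from above) until you feel the bolt drop into its thread, then forward (clockwise) one full turn from there. Finish still gripping the sleeve, holding the bolt started, and leave the tools and the blue bin around the jig where they are.

Things in the scene. Friction and masses are not known exactly. Their poses are not given: they have to be found in the camera images.
- post_seat (a point): Centre of the foot of the jig's locating post, on the top face of the base plate (20 mm above the table). The jig is fixed: a steel plate 110 x 270 x 20 mm lying flat. This point's axes are the jig's: z up, y along the long side from the post towards the bolt, x across. The post is upright, 20 mm in diameter, 48 mm tall above the plate, its top 8 mm tapering to 12 mm.
- boss_top (a point): Centre of the top of the threaded boss (a steel cylinder 44 mm in diameter, 40 mm high on the plate), 60 mm above the table; the bolt's vertical axis runs through it. It lies 150 mm along the jig's y from the post. Axes as for post_seat.
- sleeve: Black grip sleeve on the bolt's crank; origin at its middle, about 145 mm above the table. Upright cylinder, 20 mm diameter, 30 mm tall, 45 mm from the bolt's axis. It spins freely on its crankpin (the gripper need not turn with it) and floats 14 mm up or down on it against a light spring (200 N/m). At rest the crank arm's top is 31 mm below this point and the pin's end 35 mm above it.
- bolt_turn (a joint): Turn of bolt and crank in rad, counted on over whole turns; grows counter-clockwise from above (backward, unscrewing); 0 when the crank arm, axis to sleeve, points along the jig's x. Right-hand thread. At the start the bolt stands loose on the boss's first thread; the drop comes 0.15 to 0.6 turn backward from the start. Turning takes 1 to 2 N at the sleeve.
- bolt_lift (a joint): Height of the bolt in m, up positive. Pitch 10 mm: turned backward the bolt climbs slowly at that pitch, then falls about 10 mm at once (the drop: from about 0 to about -0.010); turned forward from there it screws down 10 mm a turn. It falls by its own weight (0.6 kg), which the sleeve's float allows while the sleeve is held level; lower the sleeve with it over the forward turn.
- ring_wide: The wide steel ring, 54 mm outside diameter, 27 mm bore, 16 mm high, 0.2 kg, lying flat on the table. Origin at the centre of its underside, z up along its axis.
- ring_narrow: The narrow steel ring, 40 mm outside diameter, 27 mm bore, 16 mm high, 0.1 kg, lying flat on the table. Origin at the centre of its underside, z up along its axis.
- wrench: A steel wrench 200 mm long lying on the table beyond the jig; leave alone. Origin under its middle.
- screwdriver: A screwdriver with a red handle, 200 mm long, lying on the table beyond the jig; leave alone. Origin under its middle.
- caliper: A steel caliper about 190 mm long lying on the table to the left (+y); leave alone. Origin under its body near the jaws.
- blue_bin: An open blue plastic bin 110 x 150 x 50 mm with washers in it, on the table to the right (-y); leave alone. Origin at the centre of its underside.
Mind the look-alikes: they are no part of the job. What is shaped like the ring_narrow but black or green is not meant.

How it is judged:
On the way, in this order (a step that is already met when the one before it is completed fails the run):
1. the wide ring lies fully home on the base plate, around the post (z of ring_wide in the frame of post_seat below 0.003 m and horizontal distance between ring_wide and post_seat below 0.005 m and angle between ring_wide's own z axis and vertical below 0.08 rad), for 0.2 s.
2. the narrow ring lies fully home on top of the wide one, around the post (z of ring_narrow in the frame of post_seat below 0.019 m and horizontal distance between ring_narrow and post_seat below 0.005 m and angle between ring_narrow's own z axis and vertical below 0.08 rad), for 0.2 s.
3. the bolt, turned backward, has dropped into its thread (value of joint bolt_turn above 1.5 rad and value of joint bolt_lift between -0.0135 and -0.0065 m), for 0.1 s.
At the end, for the whole second after the job is handed in: The bolt is still, one turn forward of the drop (within 0.11 turn), about 10 mm lower than just after the drop (within 5 mm), the fingers gripping the sleeve with over 2 N; wide ring flat on the plate, narrow ring flat on it, both around the post, within 3 mm of home (all of step 1 and all of step 2 and value of joint bolt_turn between -5 and -3.4 rad and value of joint bolt_lift between -0.0245 and -0.0145 m and contact force between the fingers and sleeve above 2 N and distance between the grasp point and sleeve below 0.045 m and z of ring_narrow in the frame of post_seat above 0.013 m and velocity of joint bolt_turn between -0.1 and 0.1 rad/s); the arm keeps its last pose, push and grip.
It fails at once if a tool or the bin is moved by more than 30 mm (distance of any of wrench, screwdriver, caliper, blue_bin from where it was at the start of the episode above 0.03 m).
It also fails if it takes over 72 s, if anything falls off the work surface, if the arm or the gripper's body presses on something with over 40 N, if the wrist force passes 120 N, or if a joint passes its speed limit or range.

ROBOT

A 6-joint arm with a two-finger parallel gripper is mounted at the origin on the work surface. World frame = base frame: x ahead of the robot, y to its left, z up, the work surface at z = 0. Lengths are in m, angles in rad, forces in N, time in s.
With the tool pointing down it reaches from about 0.35 to 0.975 m from the base axis. Payload 4.9 kg.
Tool frame: the origin (TCP) lies at the very end of the fingers, on their centre line; the grasp point (between the pads) lies 19 mm behind it; z points along the fingers, y is the line along which they close (so a half turn about z gives the same grasp; the last joint's range is limited). The gripper opens to 85 mm and grips with 20 to 120 N. Pads are 22 mm wide; open, the fingers measure 114 mm over their backs; the gripper's body (76 mm by 85 mm) begins 54 mm behind the grasp point. The pads swing forward as they close: fully open they stand 13 mm farther back than shut.
Start: joints at [1.185, 0.053, 1.613, -0, 1.476, -0.119], TCP at [0.165, 0.603, 0.204] pointing down, gripper open.
Joint ranges: [-3.01, 3.01], [-1.01, 2.22], [0.06, 2.58], [-1.02, 4.17], [0.09, 2.62], [-3.14, 3.14]. Speed limits (rad/s): [2.57, 2.57, 3.14, 3.14, 3.14, 3.14].

INTERFACE

Orientations are given as a unit quaternion [w, x, y, z].
In Python, from plant import manip gives the robot as it stands.
- The arm moves only by the tool play_rows, never from a script. Its argument "series" is a list that holds one entry, the list of rows, each a list of 7 numbers: the shift along the world's x, y, z in m, then the turn, a rotation vector about the world's x, y, z in degrees, then the opening, from 0 (shut) to 1 (fully open). In form: [[[dx, dy, dz, rx, ry, rz, grip], ...]]. A call has 1 to 10 rows; each row shifts and turns the commanded pose from where the row before left it; what a row does not reach is not made up. A row lasts 1/10 s, in which the tool goes at most 50 mm and 8.59 degrees, less where a joint would pass 70% of its speed; a pose out of reach is approached as far as the arm can. A call with a gripper value outside its range is refused whole. The fingers move at their own pace and stop on an object; the grip force is fixed at half the most. Time passes only in rows, so rows that do not move let the fingers close. It gives the time, the measured TCP pose, the force, the opening and the grip force at its end, in the units of the state.
- manip.state(): the state, without advancing time (a new reading comes with each control period).
- manip.grab_frame(name): name is "scene" or "top" or "wrist"; returns a dict with "frame" (384x512x3 uint8, blue, green, red), "mtx" (3x3 intrinsics, pixels), "k1" (the pictures are not rectified: a ray, as slopes to the right and down, at radius r is drawn at 1 + k1 r^2 times it, then the intrinsics apply), "R" (3x3) and "t" (3): a world point X has camera coordinates R X + t. Camera axes: x right, y down, z forward; pixel columns grow to the right and rows downward; lengths in m; the calibration is good to about 2 mm. A picture is of the moment at which its call begins. There is no depth.
- manip.job_done(): hands the job in; it is judged then, once.
The state is a dict: "time": time; "joint_pos": joint angles; "joint_vel": joint speeds; "joint_efforts": joint torques, N m; "tool_pos": TCP position; "tool_rot": TCP orientation; "contact_force": force on the tool from outside, world axes, zero at the start; "ft_torque": the same for the moment, N m; "gripper_width": opening from 0.0 (shut) to 1.0 (fully open); "grasp_force": force on a finger pad.
Only numpy, scipy, OpenCV 4.12 (cv2) and the standard library are available. Lean on these libraries where they do the work, as an engineer would, in place of code of your own. Each camera call takes 0.05 s, during which the arm holds its last target. There are 200 camera calls.

## Working session

There is one attempt and no reset: what is moved stays moved. The work goes in short steps, Python scripts to look and compute and a tool call to move; the robot and the scene stay as the last step left them, time stands still between calls to the robot, and variables do not carry over. Pictures are saved under pics/ and viewed, at most 10 in all, crops included, and the job is handed in when it is done.

Besides the shell and the picture viewer there is one more tool, called after ">>>" by a JSON object that holds its "op" and its "data", one argument or row to a line. play_rows: Moves the arm, as the interface text tells. Its arguments: {"type":"object","properties":{"series":{"type":"array"}},"required":["series"]}

```bash
ls; mkdir -p pics
cat > h.py <<'E'
import numpy as np, cv2
from plant import manip
def grab(n,save=None):
    f=manip.grab_frame(n)
    if save: cv2.imwrite('pics/'+save,f['frame'])
    return f
def ray(f,u,v):
    K=np.array(f['mtx']);R=np.array(f['R']);t=np.array(f['t'])
    d=np.array([(u-K[0,2])/K[0,0],(v-K[1,2])/K[1,1]]);s=d.copy()
    for _ in range(30): s=d/(1+f['k1']*(s@s))
    return -R.T@t, R.T@np.array([s[0],s[1],1.])
def onz(f,u,v,z):
    o,d=ray(f,u,v); return o+d*(z-o[2])/d[2]
def proj(f,X):
    K=np.array(f['mtx']);c=np.array(f['R'])@np.array(X)+np.array(f['t']);s=c[:2]/c[2]
    s=s*(1+f['k1']*(s@s)); return np.array([K[0,0]*s[0]+K[0,2],K[1,1]*s[1]+K[1,2]])
E
python3 - <<'E'
from h import *
import pickle
fs={n:grab(n,n+'0.png') for n in('scene','top','wrist')}
pickle.dump(fs,open('f0.pkl','wb'))
for n,f in fs.items(): print(n,-np.array(f['R']).T@np.array(f['t']),f['k1'],f['mtx'][0][0],f['R'][2])
s=manip.state();print(s)
cv2.imwrite('pics/both.png',np.vstack([fs['scene']['frame'][:300],fs['top']['frame'][:300]]))
E
```

```text
pics
scene [0.9861547  0.78118095 0.86810289] -0.051458705359463675 384.81538687537767 [-0.36025858 -0.6900316  -0.62775007]
top [ 0.43557893 -0.04377486  1.27036977] -0.1421644957453723 395.9364443863613 [ 0.07794765  0.00282664 -0.99695345]
wrist [0.08634315 0.6245416  0.37230255] -0.009897820164622907 343.670889971748 [ 0.30812028 -0.08530727 -0.94751494]
{'time': 0.15, 'joint_pos': array([ 1.18498277e+00,  5.31930675e-02,  1.61394689e+00,  5.15007787e-06,
        1.47601351e+00, -1.18994938e-01]), 'joint_vel': array([ 0.00020302, -0.0026023 , -0.00408125, -0.00139648,  0.00078859,
       -0.00097372]), 'joint_efforts': array([ 7.74636665e-04, -3.94244206e+01, -3.70721340e+01, -1.19328070e-04,
        4.67204925e-03,  2.05165600e-05]), 'tool_pos': array([0.16458883, 0.60240251, 0.20347195]), 'tool_rot': array([-1.97374988e-04,  1.33014127e-01,  9.91113835e-01, -7.55038474e-04]), 'contact_force': array([-0.18426745,  0.4022247 ,  0.51581421]), 'ft_torque': array([-0.05240058,  0.03410062, -0.01889502]), 'grasp_force': 0.0, 'gripper_width': 1.0052088504869734}
```

View pics/top0.png

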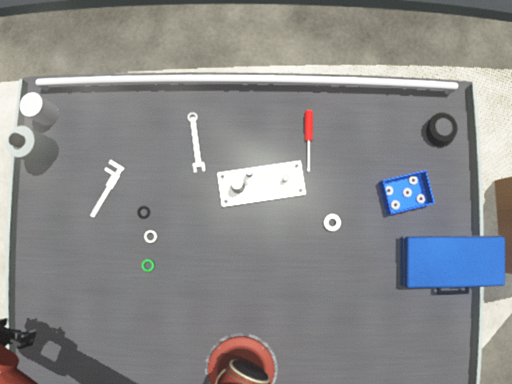

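View pics/scene0.png

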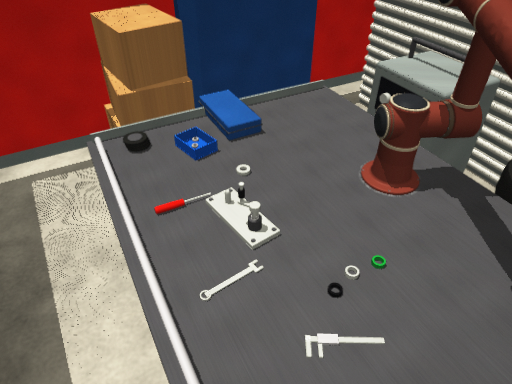

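The top view shows the wide-ring candidate, pale, at (332,222). Three narrow-ring shapes lie at (144,212) black, (150,236) pale steel and (148,265) green. The steel one at (150,236) is the one meant, since black and green are excluded. The jig spans (218..306, 160..206). I'll confirm in one enlarged crop.

Run:
```python
from h import *
import pickle
fs=pickle.load(open('f0.pkl','rb'))
a=fs['top']['frame'][150:280,120:350]; b=fs['scene']['frame'][150:310,190:400]
a=cv2.resize(a,(530,300),interpolation=cv2.INTER_CUBIC); b=cv2.resize(b,(394,300),interpolation=cv2.INTER_CUBIC)
c1=cv2.resize(fs['scene']['frame'][175:250,200:285],(394,300),interpolation=cv2.INTER_CUBIC)
c2=np.zeros((300,788,3),np.uint8);c2[:,:530]=a
cv2.imwrite('pics/crop1.png',np.vstack([c2,np.hstack([b,c1])]))
f=fs['top']; g=cv2.cvtColor(f['frame'],cv2.COLOR_BGR2GRAY)
_,m=cv2.threshold(g,150,255,0)
for c in cv2.findContours(m,cv2.RETR_EXTERNAL,cv2.CHAIN_APPROX_NONE)[0]:
    r=cv2.minAreaRect(c); (u,v),_,_=r
    if 20<cv2.contourArea(c)<8000 and 90<u<345 and 90<v<300:
        z=.02 if cv2.contourArea(c)>2000 else .016
        print('c',np.round((u,v),1),cv2.contourArea(c),np.round(r[1],1),round(r[2],1),onz(f,u,v,z).round(4))
        if z==.02: print([onz(f,*p,.02)[:2].round(4).tolist() for p in cv2.boxPoints(r)])
```

```text
c [147.5 264.5] 99.0 [11. 11.] 90.0 [0.3286 0.2995 0.016 ]
c [150.5 236. ] 127.0 [12. 13.] 90.0 [0.4195 0.292  0.016 ]
c [332. 222.] 244.5 [17.9 17.9] 26.6 [ 0.4729 -0.286   0.016 ]
c [102.3 188.4] 453.5 [17.8 60.1] 30.5 [0.5707 0.4587 0.016 ]
c [268.5 182. ] 5943.0 [ 84. 105.] 90.0 [ 0.5973 -0.0821  0.02  ]
[[0.7315, 0.0885], [0.7368, -0.2504], [0.466, -0.2501], [0.4614, 0.0821]]
c [196.1 141.6] 427.0 [60.4 13.2] 84.2 [0.7265 0.1536 0.016 ]
```

View pics/crop1.png

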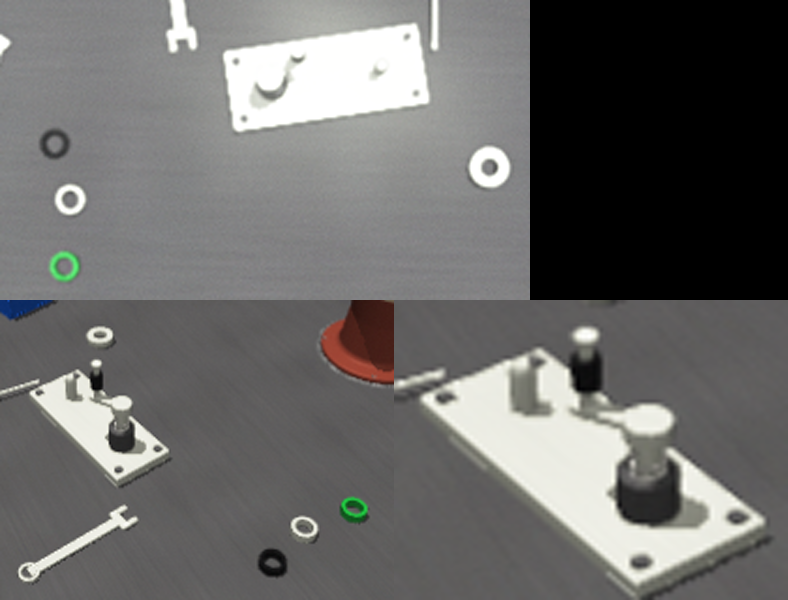

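The crop confirms it: the boss with bolt is on the left (+y), the post on the right, the steel narrow ring at (150,236), and the wide ring at (332,222). Next I refine the jig, sleeve and post.

Run:
```python
from h import *
import pickle
fs=pickle.load(open('f0.pkl','rb'))
f=fs['top']; g=cv2.cvtColor(f['frame'],cv2.COLOR_BGR2GRAY)
for th in (190,215):
    m=((g>th)*255).astype(np.uint8); m=cv2.morphologyEx(m,cv2.MORPH_CLOSE,np.ones((3,3)))
    for c in cv2.findContours(m,cv2.RETR_EXTERNAL,cv2.CHAIN_APPROX_NONE)[0]:
        P=np.array([onz(f,*p[0],.02)[:2] for p in c]).astype(np.float32)
        r=cv2.minAreaRect(P)
        if 1000<cv2.contourArea(c)<9000: print(th,r, cv2.boxPoints(r).round(4).tolist())
    for c in cv2.findContours(m,cv2.RETR_EXTERNAL,cv2.CHAIN_APPROX_NONE)[0]:
        u,v=cv2.minEnclosingCircle(c)[0]
        if 60<cv2.contourArea(c)<400 and 200<v<300 and 100<u<350:
            P=np.array([onz(f,*p[0],.016)[:2] for p in c]).astype(np.float32);e=cv2.fitEllipse(P); print(th,'ring',e)
fc=fs['scene']; g=cv2.cvtColor(fc['frame'],cv2.COLOR_BGR2GRAY)
m=((g<50)*255).astype(np.uint8); m[:175]=0;m[250:]=0;m[:,:200]=0;m[:,285:]=0
n,l,s,c=cv2.connectedComponentsWithStats(m)
print(s[1:],c[1:].round(1))
# top crop large
```

```text
190 ((0.09863610565662384, -0.8485236167907715), (0.12158191949129105, 0.3261418640613556), 89.99836730957031) [[-0.06440000236034393, -0.9093000292778015], [0.26170000433921814, -0.9093000292778015], [0.26170000433921814, -0.7876999974250793], [-0.06440000236034393, -0.7876999974250793]]
190 ((0.5948114991188049, -0.05913126468658447), (0.11481549590826035, 0.27396059036254883), 9.173798561096191) [[0.5163000226020813, 0.06689999997615814], [0.5600000023841858, -0.20350000262260437], [0.67330002784729, -0.18520000576972961], [0.6295999884605408, 0.0851999968290329]]
190 ((0.5450254678726196, 0.7595384120941162), (0.8257808089256287, 0.17257972061634064), 4.057592868804932) [[0.12710000574588776, 0.8163999915122986], [0.13930000364780426, 0.6442000269889832], [0.9629999995231628, 0.7027000188827515], [0.9508000016212463, 0.8748000264167786]]
190 ring ((0.41956380009651184, 0.29378804564476013), (0.03919588774442673, 0.04006393253803253), 8.549434661865234)
190 ring ((0.47329217195510864, -0.2861354351043701), (0.0530342198908329, 0.05413869023323059), 68.01882934570312)
215 ((0.59398
[... 201 characters left out ...]
18, -0.18379999697208405], [0.6276999711990356, 0.08449999988079071]]
215 ((0.5458731055259705, 0.7611125707626343), (0.8207808136940002, 0.16926491260528564), 4.078174591064453) [[0.13050000369548798, 0.8162999749183655], [0.14249999821186066, 0.6474999785423279], [0.9611999988555908, 0.7059000134468079], [0.9491999745368958, 0.8747000098228455]]
215 ring ((0.419458270072937, 0.2935807704925537), (0.037061069160699844, 0.03857588768005371), 18.19867706298828)
215 ring ((0.47295132279396057, -0.28628334403038025), (0.052088260650634766, 0.05273855850100517), 136.06324768066406)
[[238 188   7  10  55]
 [248 216  13  15 117]
 [255 249   1   1   1]] [[241.2 192.9]
 [254.7 224.9]
 [255.  249. ]]
```

Run:
```python
from h import *
import pickle
fs=pickle.load(open('f0.pkl','rb'));s=fs['scene']; t=fs['top']
c=np.array([.594,-.0588]);a=np.radians(9.2);ex=np.array([np.cos(a),np.sin(a)]);ey=np.array([-ex[1],ex[0]])
def loc(p): q=p[:2]-c; return np.round([q@ex,q@ey],4)
P=onz(s,227.8,190.5,.068); print('post top scene',P,loc(P))
P=onz(t,285,181,.068);print('post top top',P,loc(P))
P=onz(s,241.0,193.0,.145);print('sleeve scene',P,loc(P))
P=onz(t,249,175,.18);print('pin top',P,loc(P))
for y in(.075,-.075):
    for z in (.02,.068,.04,.06): 
        X=np.r_[c+ey*y,z]; print(y,z,X.round(4),proj(s,X).round(1),proj(t,X).round(1))
m=cv2.resize(t['frame'][155:212,212:312],(800,456),interpolation=cv2.INTER_CUBIC)
m=np.clip((m.astype(float)-120)*1.9,0,255).astype(np.uint8)
cv2.imwrite('pics/crop2.png',m)
```

```text
post top scene [ 0.60543378 -0.13004051  0.068     ] [-0.0001 -0.0722]
post top top [ 0.59496053 -0.13115923  0.068     ] [-0.0106 -0.0716]
sleeve scene [ 0.61245652 -0.01349406  0.145     ] [0.0255 0.0418]
pin top [ 0.59544973 -0.0228092   0.18      ] [0.0072 0.0353]
0.075 0.02 [0.582  0.0152 0.02  ] [254.6 226. ] [237.8 186.3]
0.075 0.068 [0.582  0.0152 0.068 ] [254.6 214.8] [237.1 184.5]
0.075 0.04 [0.582  0.0152 0.04  ] [254.6 221.4] [237.5 185.6]
0.075 0.06 [0.582  0.0152 0.06  ] [254.6 216.7] [237.2 184.8]
-0.075 0.02 [ 0.606  -0.1328  0.02  ] [227.9 201.1] [284.4 179.5]
-0.075 0.068 [ 0.606  -0.1328  0.068 ] [227.3 190.1] [285.6 177.4]
-0.075 0.04 [ 0.606  -0.1328  0.04  ] [227.7 196.6] [284.9 178.7]
-0.075 0.06 [ 0.606  -0.1328  0.06  ] [227.4 192. ] [285.4 177.8]
```

View pics/crop2.png

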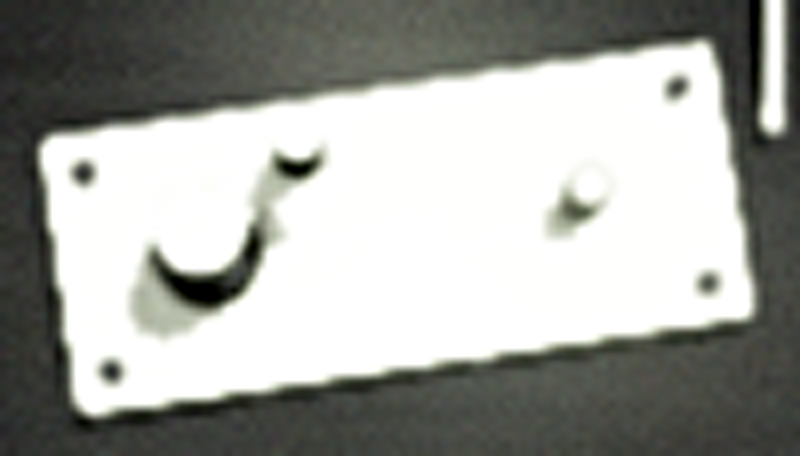

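The top crop puts the post tip at (285.5,178), which matches the predicted symmetric layout. Bolt head and sleeve are also consistent. Estimates: post (0.606,-0.1325), bolt (0.582,0.015), sleeve (0.612,-0.0135). Next I move over the wide ring.

>>> {"op": "play_rows", "data": {
  "series": [
    [[0.035, -0.035, 0, 0, 0, 0, 1], [0.035, -0.035, 0, 0, 0, 0, 1], [0.035, -0.035, 0, 0, 0, 0, 1], [0.035, -0.035, 0, 0, 0, 0, 1], [0.035, -0.035, 0, 0, 0, 0, 1], [0.035, -0.035, 0, 0, 0, 0, 1], [0.035, -0.035, 0, 0, 0, 0, 1], [0.035, -0.035, 0, 0, 0, 0, 1], [0, -0.049, 0, 0, 0, 0, 1], [0, -0.049, 0, 0, 0, 0, 1]]
  ]
}}

```text
time: 1.15
tool_pos: [0.4451, 0.2229, 0.2037]
tool_rot: [-0.001, 0.133, 0.991, -0.0]
contact_force: [-0.0, -0.9, 0.0]
gripper_width: 1.001
grasp_force: 0.0
```

>>> {"op": "play_rows", "data": {
  "series": [
    [[0, -0.049, 0, 0, 0, 0, 1], [0, -0.049, 0, 0, 0, 0, 1], [0, -0.049, 0, 0, 0, 0, 1], [0, -0.049, 0, 0, 0, 0, 1], [0, -0.049, 0, 0, 0, 0, 1], [0, -0.049, 0, 0, 0, 0, 1], [0, -0.049, 0, 0, 0, 0, 1], [0, -0.049, 0, 0, 0, 0, 1], [0, -0.049, 0, 0, 0, 0, 1], [0, -0.049, 0, 0, 0, 0, 1]]
  ]
}}

```text
time: 2.15
tool_pos: [0.4442, -0.2671, 0.2042]
tool_rot: [0.0, 0.133, 0.991, 0.0]
contact_force: [-0.1, 0.1, -0.3]
gripper_width: 0.997
grasp_force: 0.0
```

```bash
cat >> h.py <<'E'
def rings(f,z,th=170,lo=150,hi=40000):
    g=cv2.cvtColor(f['frame'],cv2.COLOR_BGR2GRAY); m=((g>th)*255).astype(np.uint8)
    for c in cv2.findContours(m,cv2.RETR_EXTERNAL,cv2.CHAIN_APPROX_NONE)[0]:
        if lo<cv2.contourArea(c)<hi:
            P=np.array([onz(f,*p[0],z)[:2] for p in c]).astype(np.float32);e=cv2.fitEllipse(P)
            print(np.round(c.mean((0,1)),0),cv2.contourArea(c),np.round(e[0],4),np.round(e[1],4))
E
python3 - <<'E'
from h import *
f=grab('wrist','w1.png'); rings(f,.016)
print(proj(f,[.473,-.286,.016]))
E
```

```text
[ 82. 306.] 236.0 [ 0.5705 -0.5332] [0.0221 0.0261]
[355. 323.] 265.5 [ 0.6768 -0.2107] [0.0062 0.1448]
[438. 238.] 11027.0 [ 0.5973 -0.0901] [0.1228 0.2026]
[251. 185.] 1782.5 [ 0.474 -0.287] [0.0525 0.0542]
[251.85783795 184.50516322]
```

View pics/w1.png

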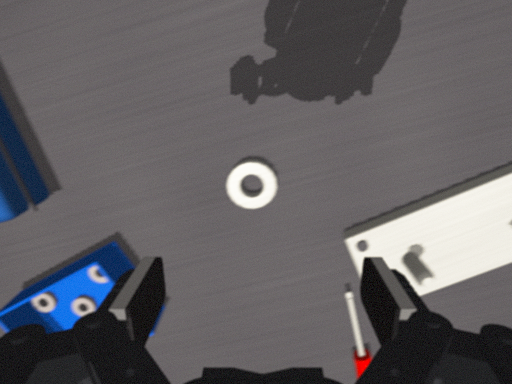

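>>> {"op": "play_rows", "data": {
  "series": [
    [[0.015, -0.01, -0.035, 0, 0, 0, 1], [0.0145, -0.0095, -0.04, 0, 0, 0, 1], [0, 0, -0.045, 0, 0, 0, 1], [0, 0, -0.045, 0, 0, 0, 1], [0, 0, -0.025, 0, 0, 0, 1], [0, 0, -0.01, 0, 0, 0, 1], [0, 0, 0, 0, 0, 0, 0.5], [0, 0, 0, 0, 0, 0, 0.3], [0, 0, 0, 0, 0, 0, 0], [0, 0, 0, 0, 0, 0, 0]]
  ]
}}

```text
time: 3.2
tool_pos: [0.4755, -0.2856, 0.0065]
tool_rot: [0.002, 0.133, 0.991, -0.001]
contact_force: [0.0, 0.1, -0.7]
gripper_width: 0.337
grasp_force: 0.0
```

>>> {"op": "play_rows", "data": {
  "series": [
    [[0, 0, 0, 0, 0, 0, 0], [0, 0, 0, 0, 0, 0, 0], [0, 0, 0, 0, 0, 0, 0]]
  ]
}}

```text
time: 3.5
tool_pos: [0.4744, -0.2847, 0.0046]
tool_rot: [0.0, 0.133, 0.991, -0.0]
contact_force: [0.8, -0.7, -0.6]
gripper_width: -0.001
grasp_force: 0.0
```

Run:
```python
from h import *
f=grab('wrist'); rings(f,.016)
t=grab('top'); rings(t,.016,190,60,400)
s=grab('scene')
cv2.imwrite('pics/c3.png',np.hstack([cv2.resize(f['frame'][150:384],(400,300)),cv2.resize(t['frame'][180:270,272:392],(400,300),interpolation=cv2.INTER_CUBIC)]))
print(manip.state()['tool_pos'])
```

```text
[489. 353.] 2358.0 [ 0.579  -0.1761] [0.034  0.0477]
[261. 231.] 3904.5 [ 0.4729 -0.2844] [0.0481 0.0499]
[250. 375.] 95.5 [-0.0184 -0.0342] [0.0134 0.1058]
[150. 236.] 116.5 [0.4196 0.2938] [0.039  0.0401]
[107. 185.] 374.5 [0.5791 0.4518] [0.0606 0.1858]
[196. 144.] 359.0 [0.7137 0.1543] [0.0352 0.2287]
[ 0.47424485 -0.28460758  0.00438497]
```

View pics/c3.png

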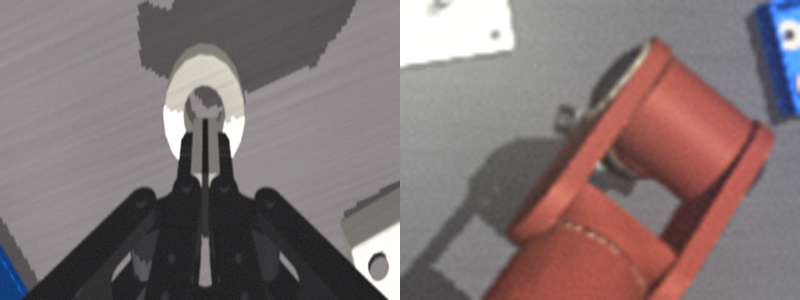

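The wrist view shows the shut fingers standing in the ring's bore, so the pads passed over the ring while swung back. I'll raise, open and go lower.

>>> {"op": "play_rows", "data": {
  "series": [
    [[0, 0, 0.02, 0, 0, 0, 0], [0, 0, 0.03, 0, 0, 0, 0], [0, 0, 0.02, 0, 0, 0, 1], [0, 0, 0.01, 0, 0, 0, 1], [0, 0, 0, 0, 0, 0, 1], [0, 0, 0, 0, 0, 0, 1], [0, 0, 0, 0, 0, 0, 1]]
  ]
}}

```text
time: 4.35
tool_pos: [0.4733, -0.2839, 0.0826]
tool_rot: [-0.001, 0.133, 0.991, 0.001]
contact_force: [-0.4, 0.9, -0.2]
gripper_width: 0.848
grasp_force: 0.0
```

Run:
```python
from h import *
f=grab('wrist'); rings(f,.016);s=manip.state(); print(s['tool_pos'],s['gripper_width'])
```

```text
[468. 285.] 6113.5 [ 0.593  -0.1447] [0.084 0.114]
[260. 192.] 3871.0 [ 0.474  -0.2847] [0.0523 0.0525]
[ 0.47335067 -0.28391366  0.08264827] 0.924885779497848
```

>>> {"op": "play_rows", "data": {
  "series": [
    [[0, 0, -0.03, 0, 0, 0, 1], [0, 0, -0.03, 0, 0, 0, 1], [0, 0, -0.018, 0, 0, 0, 1], [0, 0, -0.008, 0, 0, 0, 1], [0, 0, 0, 0, 0, 0, 1], [0, 0, 0, 0, 0, 0, 0.8], [0, 0, 0, 0, 0, 0, 0.5], [0, 0, 0, 0, 0, 0, 0.5], [0, 0, 0, 0, 0, 0, 0.5], [0, 0, 0, 0, 0, 0, 0.5]]
  ]
}}

```text
time: 5.4
tool_pos: [0.4746, -0.2848, -0.0011]
tool_rot: [0.0, 0.133, 0.991, -0.0]
contact_force: [0.0, -0.5, 0.4]
gripper_width: 0.501
grasp_force: 0.0
```

Run:
```python
from h import *
f=grab('wrist'); rings(f,.016)
cv2.imwrite('pics/c4.png',cv2.resize(f['frame'][140:340,130:390],(780,600),interpolation=cv2.INTER_CUBIC))
print(manip.state()['grasp_force'],proj(f,[.4746,-.2848,0]),proj(f,[.4746,-.2848,0.016]))
```

```text
[500. 352.] 691.5 [ 0.5729 -0.174 ] [0.0185 0.0332]
[261. 244.] 7676.5 [ 0.4739 -0.2844] [0.0499 0.0534]
0.0 [261.19330616 233.56560896] [261.09768977 247.79809871]
```

View pics/c4.png

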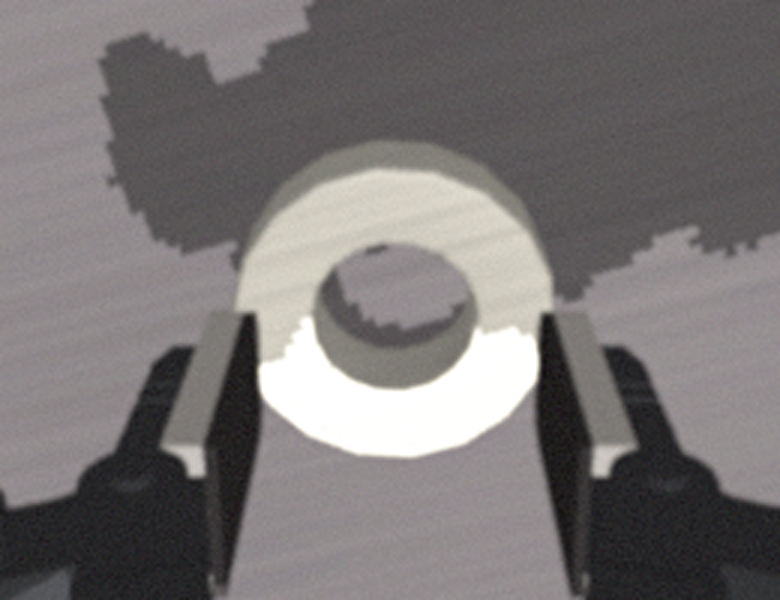

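The fingers stand at the ring's edges, just short of touching it. I'll go 3 mm lower and close.

>>> {"op": "play_rows", "data": {
  "series": [
    [[0, 0, -0.003, 0, 0, 0, 0.5], [0, 0, 0, 0, 0, 0, 0.5], [0, 0, 0, 0, 0, 0, 0.4], [0, 0, 0, 0, 0, 0, 0.3], [0, 0, 0, 0, 0, 0, 0.3]]
  ]
}}

```text
time: 5.95
tool_pos: [0.4743, -0.2846, -0.0046]
tool_rot: [0.0, 0.133, 0.991, 0.0]
contact_force: [-0.4, -0.1, -1.5]
gripper_width: 0.299
grasp_force: 0.0
```

Run:
```python
from h import *
f=grab('wrist'); rings(f,.016)
im=f['frame'].copy()
s=manip.state();p=s['tool_pos'];y=np.array([.2636,.964,0]);x=np.array([.964,-.2636,0])
for w,col in((.0425,(0,0,255)),(.027,(0,255,0)),(.013,(255,0,0))):
  for sg in(-1,1):
    for z in (0,.016): 
        q=proj(f,np.r_[(p+sg*w*y)[:2],z]); cv2.circle(im,tuple(int(round(8*v)) for v in q),12,col,-1,shift=3)
cv2.imwrite('pics/c5.png',cv2.resize(im[140:340,130:390],(780,600),interpolation=cv2.INTER_CUBIC))
```

```text
[498. 359.] 700.0 [ 0.5752 -0.1783] [0.0217 0.0351]
[264. 278.] 1417.5 [ 0.4887 -0.2871] [0.0246 0.031 ]
[261. 227.] 2838.5 [ 0.4665 -0.2827] [0.0364 0.0474]
```

View pics/c5.png

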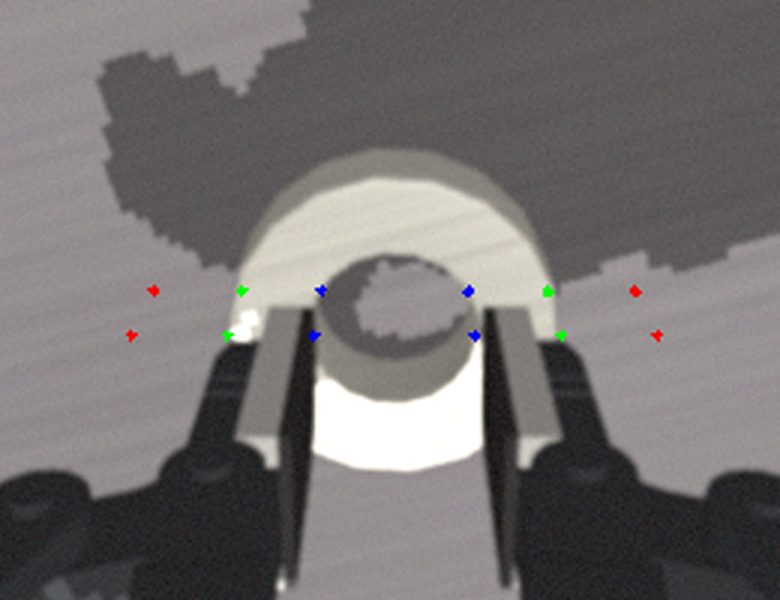

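The fingers are over the ring's annulus, so the tips sit well behind the stated TCP. I'll open and feel my way down.

>>> {"op": "play_rows", "data": {
  "series": [
    [[0, 0, 0.006, 0, 0, 0, 0.6], [0, 0, 0, 0, 0, 0, 0.8], [0, 0, 0, 0, 0, 0, 0.8], [0, 0, 0, 0, 0, 0, 0.8], [0, 0, 0, 0, 0, 0, 0.8], [0, 0, -0.004, 0, 0, 0, 0.8], [0, 0, -0.004, 0, 0, 0, 0.8], [0, 0, -0.003, 0, 0, 0, 0.8], [0, 0, -0.002, 0, 0, 0, 0.8], [0, 0, 0, 0, 0, 0, 0.8]]
  ]
}}

```text
time: 7.0
tool_pos: [0.4739, -0.2844, -0.0122]
tool_rot: [-0.0, 0.133, 0.991, 0.0]
contact_force: [-0.1, 0.4, 0.4]
gripper_width: 0.8
grasp_force: 0.0
```

>>> {"op": "play_rows", "data": {
  "series": [
    [[0, 0, 0, 0, 0, 0, 0.7], [0, 0, 0, 0, 0, 0, 0.6], [0, 0, 0, 0, 0, 0, 0.5], [0, 0, 0, 0, 0, 0, 0.5]]
  ]
}}

```text
time: 7.4
tool_pos: [0.4744, -0.2847, -0.0114]
tool_rot: [0.0, 0.133, 0.991, -0.0]
contact_force: [-0.1, 0.1, -0.3]
gripper_width: 0.503
grasp_force: 0.0
```

Working through the geometry in the pictures, the real tips look about 20–28 mm behind the reported TCP. I'll open again and keep feeling downward in small steps.

>>> {"op": "play_rows", "data": {
  "series": [
    [[0, 0, 0, 0, 0, 0, 0.85], [0, 0, 0, 0, 0, 0, 0.85], [0, 0, 0, 0, 0, 0, 0.85], [0, 0, 0, 0, 0, 0, 0.85], [0, 0, -0.004, 0, 0, 0, 0.85], [0, 0, -0.003, 0, 0, 0, 0.85], [0, 0, -0.002, 0, 0, 0, 0.85], [0, 0, 0, 0, 0, 0, 0.85]]
  ]
}}

```text
time: 8.2
tool_pos: [0.4739, -0.2843, -0.0213]
tool_rot: [-0.001, 0.133, 0.991, 0.0]
contact_force: [-0.4, -0.9, -0.1]
gripper_width: 0.851
grasp_force: 0.0
```

Run:
```python
from h import *
s=manip.state();print(s['contact_force'],s['ft_torque'],s['tool_pos'],s['gripper_width'],s['joint_pos'],s['joint_efforts'])
```

```text
[-0.39378451 -0.85470825 -0.13294468] [-0.01881129 -0.04307188 -0.00518786] [ 0.47385272 -0.28429816 -0.02126136] 0.8512693986788972 [-6.75067628e-01  1.35930897e-01  1.93270522e+00 -2.68195674e-05
  1.07412777e+00 -1.97906935e+00] [-1.80858717e-02 -3.63526475e+01 -3.04759240e+01 -7.21586148e-04
 -2.64551025e-02 -9.50209596e-06]
```

>>> {"op": "play_rows", "data": {
  "series": [
    [[0, 0, 0, 0, 0, 0, 0.7], [0, 0, 0, 0, 0, 0, 0.6], [0, 0, 0, 0, 0, 0, 0.5], [0, 0, 0, 0, 0, 0, 0.5]]
  ]
}}

```text
time: 8.6
tool_pos: [0.4744, -0.2849, -0.0196]
tool_rot: [-0.0, 0.133, 0.991, -0.0]
contact_force: [-1.9, 0.4, 4.4]
gripper_width: 0.594
grasp_force: 61.2
```

>>> {"op": "play_rows", "data": {
  "series": [
    [[0, 0, 0, 0, 0, 0, 0.75], [0, 0, 0, 0, 0, 0, 0.75], [0, 0, -0.003, 0, 0, 0, 0.75], [0, 0, -0.002, 0, 0, 0, 0.75], [0, 0, 0, 0, 0, 0, 0.75]]
  ]
}}

```text
time: 9.1
tool_pos: [0.4738, -0.2843, -0.0263]
tool_rot: [-0.001, 0.133, 0.991, 0.0]
contact_force: [-0.3, 0.6, 0.4]
gripper_width: 0.746
grasp_force: 0.0
```

>>> {"op": "play_rows", "data": {
  "series": [
    [[0, 0, 0, 0, 0, 0, 0.6], [0, 0, 0, 0, 0, 0, 0.5], [0, 0, 0, 0, 0, 0, 0.4], [0, 0, 0, 0, 0, 0, 0.4]]
  ]
}}

```text
time: 9.5
tool_pos: [0.4744, -0.2848, -0.0251]
tool_rot: [0.0, 0.133, 0.991, -0.0]
contact_force: [-2.1, 0.0, 4.4]
gripper_width: 0.605
grasp_force: 62.2
```

>>> {"op": "play_rows", "data": {
  "series": [
    [[0, 0, 0.03, 0, 0, 0, 0.4], [0, 0, 0.045, 0, 0, 0, 0.4], [0, 0, 0.04, 0, 0, 0, 0.4], [0.022, 0.026, 0.005, 0, 0, 0, 0.4], [0.03, 0.034, 0, 0, 0, 0, 0.4], [0.03, 0.034, 0, 0, 0, 0, 0.4], [0.03, 0.034, 0, 0, 0, 0, 0.4], [0.0196, 0.0243, 0, 0, 0, 0, 0.4], [0, 0, 0, 0, 0, 0, 0.4], [0, 0, 0, 0, 0, 0, 0.4]]
  ]
}}

```text
time: 10.5
tool_pos: [0.6054, -0.1316, 0.0931]
tool_rot: [-0.001, 0.132, 0.991, 0.0]
contact_force: [0.1, -0.6, -1.8]
gripper_width: 0.599
grasp_force: 63.7
```

Run:
```python
from h import *
f=grab('wrist');s=manip.state();p=s['tool_pos'];print(p,s['gripper_width'],s['contact_force'])
y=p[2]+.025; rings(f,y+.016,170)
t=grab('scene')
im=f['frame'].copy()
for X in ([.606,-.1325,.068],[.606,-.1325,.02],[p[0],p[1],y],[p[0],p[1],y+.016]):
    q=proj(f,X);print(q);cv2.circle(im,tuple(int(round(8*v)) for v in q),16,(0,0,255),-1,shift=3)
a=cv2.resize(im,(400,300));q=proj(t,[.606,-.1325,.06]).astype(int)
b=cv2.resize(t['frame'][q[1]-45:q[1]+45,q[0]-60:q[0]+60],(400,300),interpolation=cv2.INTER_CUBIC)
cv2.imwrite('pics/c6.png',np.hstack([a,b]))
```

```text
[ 0.60503088 -0.13229666  0.09322343] 0.6023761389186418 [-0.49743801 -0.50182328 -2.56841662]
[210. 324.] 166.5 [ 0.6251 -0.1609] [0.0022 0.0289]
[261. 302.] 2523.0 [ 0.6185 -0.1353] [0.0231 0.0466]
[258. 256.] 646.0 [ 0.5965 -0.131 ] [0.0091 0.0213]
[475. 207.] 325.5 [ 0.5981 -0.0407] [0.0057 0.0149]
[281. 162.] 336.5 [ 0.5598 -0.1113] [0.0057 0.0124]
[208. 184.] 5116.0 [ 0.5626 -0.1415] [0.0311 0.0396]
[422. 125.] 14545.5 [ 0.5646 -0.0617] [0.0497 0.1023]
[260.06291794 216.01415646]
[260.44427557 190.89543545]
[259.3096608  255.47510535]
[259.01172533 274.07547   ]
```

View pics/c6.png

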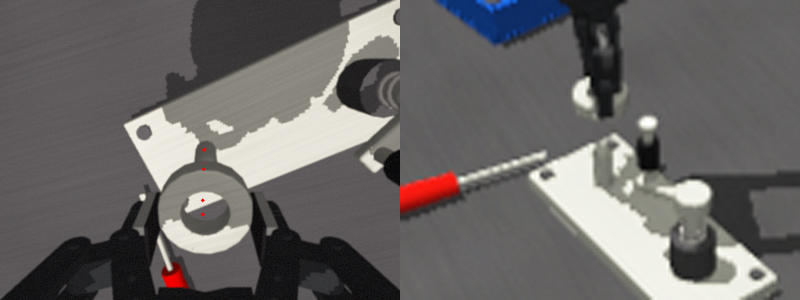

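The wide ring is held flat, and its bore lies in the same image column as the post, around (206,140–170). Lowering.

>>> {"op": "play_rows", "data": {
  "series": [
    [[0.001, 0, -0.02, 0, 0, 0, 0.4], [0, 0, -0.02, 0, 0, 0, 0.4], [0, 0, -0.015, 0, 0, 0, 0.4], [0, 0, -0.01, 0, 0, 0, 0.4], [0, 0, -0.01, 0, 0, 0, 0.4], [0, 0, 0, 0, 0, 0, 0.4]]
  ]
}}

```text
time: 11.2
tool_pos: [0.6057, -0.1323, 0.0178]
tool_rot: [-0.001, 0.133, 0.991, 0.0]
contact_force: [-0.8, 0.2, -2.3]
gripper_width: 0.604
grasp_force: 63.7
```

>>> {"op": "play_rows", "data": {
  "series": [
    [[0, 0, -0.009, 0, 0, 0, 0.4], [0, 0, -0.007, 0, 0, 0, 0.4], [0, 0, -0.004, 0, 0, 0, 0.4], [0, 0, -0.002, 0, 0, 0, 0.4], [0, 0, 0, 0, 0, 0, 0.4]]
  ]
}}

```text
time: 11.7
tool_pos: [0.6067, -0.1322, -0.0029]
tool_rot: [-0.0, 0.133, 0.991, 0.0]
contact_force: [0.6, 0.5, -0.9]
gripper_width: 0.608
grasp_force: 63.7
```

>>> {"op": "play_rows", "data": {
  "series": [
    [[0, 0, -0.002, 0, 0, 0, 0.4], [0, 0, 0, 0, 0, 0, 0.4]]
  ]
}}

```text
time: 11.9
tool_pos: [0.6069, -0.1323, -0.0046]
tool_rot: [0.0, 0.133, 0.991, -0.0]
contact_force: [-0.1, -0.3, -2.7]
gripper_width: 0.61
grasp_force: 63.7
```

>>> {"op": "play_rows", "data": {
  "series": [
    [[0, 0, -0.0015, 0, 0, 0, 0.4], [0, 0, -0.001, 0, 0, 0, 0.4], [0, 0, 0, 0, 0, 0, 0.4]]
  ]
}}

```text
time: 12.2
tool_pos: [0.6072, -0.1324, -0.0051]
tool_rot: [-0.0, 0.133, 0.991, -0.0]
contact_force: [-4.8, 1.2, 7.6]
gripper_width: 0.608
grasp_force: 64.6
```

>>> {"op": "play_rows", "data": {
  "series": [
    [[0, 0, 0, 0, 0, 0, 0.8], [0, 0, 0, 0, 0, 0, 0.9], [0, 0, 0, 0, 0, 0, 0.9], [0, 0, 0.03, 0, 0, 0, 0.9], [0, 0, 0.045, 0, 0, 0, 0.9], [-0.01, 0, 0.045, 0, 0, 0, 0.9], [-0.02, 0.015, 0.04, 0, 0, 0, 0.9], [-0.02, 0.04, 0.02, 0, 0, 0, 0.9], [-0.02, 0.045, 0, 0, 0, 0, 0.9], [-0.02, 0.045, 0, 0, 0, 0, 0.9]]
  ]
}}

```text
time: 13.2
tool_pos: [0.5168, 0.0136, 0.1744]
tool_rot: [0.002, 0.134, 0.991, 0.0]
contact_force: [0.0, 0.3, 0.5]
gripper_width: 0.902
grasp_force: 0.0
```

>>> {"op": "play_rows", "data": {
  "series": [
    [[-0.02, 0.045, 0, 0, 0, 0, 0.9], [-0.02, 0.045, 0, 0, 0, 0, 0.9], [-0.02, 0.045, 0, 0, 0, 0, 0.9], [-0.02, 0.045, 0, 0, 0, 0, 0.9], [-0.017, 0.045, 0, 0, 0, 0, 0.9], [0, 0.045, -0.02, 0, 0, 0, 0.9], [0, 0.011, -0.04, 0, 0, 0, 0.9], [0, 0, 0, 0, 0, 0, 0.9]]
  ]
}}

```text
time: 14.0
tool_pos: [0.4156, 0.2935, 0.1072]
tool_rot: [-0.004, 0.131, 0.991, -0.003]
contact_force: [-1.8, -0.9, -1.4]
gripper_width: 0.895
grasp_force: 0.0
```

Run:
```python
from h import *
f=grab('wrist');s=manip.state();p=s['tool_pos'];print(p,s['gripper_width'],s['contact_force'],s['joint_pos'])
rings(f,.016,170)
t=grab('top','t7.png');c=grab('scene','s7.png')
a=cv2.resize(t['frame'][155:212,212:312],(400,228),interpolation=cv2.INTER_CUBIC)
b=cv2.resize(c['frame'][175:250,195:295],(400,300),interpolation=cv2.INTER_CUBIC)
w=cv2.resize(f['frame'],(400,300))
x=np.zeros((300,400,3),np.uint8);x[:228]=np.clip((a.astype(float)-100)*1.6,0,255)
cv2.imwrite('pics/c7.png',np.vstack([np.hstack([x,b]),np.hstack([w,0*w])]))
```

```text
[0.41741769 0.29317352 0.10989069] 0.8997163464360841 [ 0.47370678 -0.50911781  0.74043822] [ 4.66484954e-01 -1.42241301e-01  1.96337847e+00 -2.82934651e-04
  1.32717698e+00 -8.39327910e-01]
[482. 266.] 2020.5 [0.546  0.4525] [0.0204 0.1423]
[267. 189.] 1812.5 [0.4215 0.2963] [0.0392 0.0394]
```

View pics/c7.png

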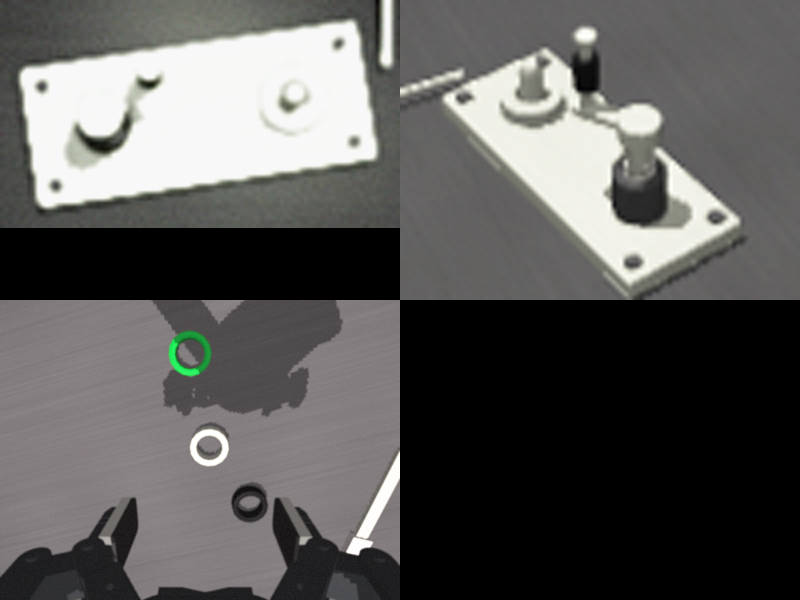

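The top and scene crops show the wide ring seated flat around the post. The wrist crop shows the steel narrow ring centred ahead at (209,447 in the crop), with the black and green ones clear. Going down to it.

>>> {"op": "play_rows", "data": {
  "series": [
    [[0.002, 0.001, -0.03, 0, 0, 0, 0.9], [0, 0, -0.03, 0, 0, 0, 0.9], [0, 0, -0.02, 0, 0, 0, 0.9], [0, 0, 0, 0, 0, 0, 0.9], [0, 0, 0, 0, 0, 0, 0.9]]
  ]
}}

```text
time: 14.65
tool_pos: [0.4235, 0.2945, 0.0349]
tool_rot: [0.001, 0.134, 0.991, 0.001]
contact_force: [0.6, -0.3, 1.1]
gripper_width: 0.899
grasp_force: 0.0
```

Run:
```python
from h import *
f=grab('wrist');s=manip.state();p=s['tool_pos'];print(p,s['gripper_width'])
rings(f,.016,170)
c=grab('top');rings(c,.036,225,30,8000)
```

```text
[0.42392948 0.29498054 0.03555756] 0.8969706154126842
[263. 214.] 3128.5 [0.4215 0.2963] [0.0387 0.039 ]
[490. 325.] 855.0 [ 0.1471 -0.8276] [0.0993 0.2187]
[395. 204.] 39.5 [ 0.5306 -0.4865] [0.0233 0.0237]
[421. 198.] 32.5 [ 0.5517 -0.5714] [0.0207 0.0236]
[407. 192.] 37.0 [ 0.5714 -0.5266] [0.023  0.0232]
[413. 180.] 33.0 [ 0.6101 -0.5475] [0.0214 0.0226]
[261. 183.] 2855.0 [ 0.5918 -0.0585] [0.1209 0.3351]
[107. 185.] 330.0 [0.5755 0.4451] [0.0575 0.1858]
[308. 156.] 31.0 [ 0.6722 -0.2069] [0.0058 0.1093]
[196. 145.] 287.5 [0.7094 0.1511] [0.0346 0.2042]
[ 30. 104.] 382.0 [0.8562 0.7299] [0.0818 0.0819]
[  6. 226.] 3432.0 [0.4615 0.7988] [0.1649 0.8952]
[246.  79.] 1987.0 [ 0.9378 -0.0537] [0.018  2.5897]
[384.  96.] 5716.0 [ 1.0063 -0.9677] [0.5356 0.622 ]
```

>>> {"op": "play_rows", "data": {
  "series": [
    [[-0.0024, 0.0007, -0.02, 0, 0, 0, 0.9], [0, 0, -0.02, 0, 0, 0, 0.8], [0, 0, -0.012, 0, 0, 0, 0.7], [0, 0, -0.0065, 0, 0, 0, 0.65], [0, 0, 0, 0, 0, 0, 0.6], [0, 0, 0, 0, 0, 0, 0.6]]
  ]
}}

```text
time: 15.35
tool_pos: [0.4202, 0.2957, -0.0247]
tool_rot: [0.001, 0.133, 0.991, 0.0]
contact_force: [-0.0, -0.2, 0.1]
gripper_width: 0.603
grasp_force: 0.0
```

>>> {"op": "play_rows", "data": {
  "series": [
    [[0, 0, 0, 0, 0, 0, 0.5], [0, 0, 0, 0, 0, 0, 0.4], [0, 0, 0, 0, 0, 0, 0.3], [0, 0, 0, 0, 0, 0, 0.25]]
  ]
}}

```text
time: 15.75
tool_pos: [0.4205, 0.296, -0.024]
tool_rot: [0.001, 0.133, 0.991, 0.001]
contact_force: [-1.8, -0.8, 5.1]
gripper_width: 0.441
grasp_force: 59.4
```

>>> {"op": "play_rows", "data": {
  "series": [
    [[0, 0, 0.03, 0, 0, 0, 0.25], [0, 0, 0.045, 0, 0, 0, 0.25], [0, 0, 0.04, 0, 0, 0, 0.25], [0.007, -0.03, 0.019, 0, 0, 0, 0.25], [0.007, -0.045, 0, 0, 0, 0, 0.25], [0.007, -0.045, 0, 0, 0, 0, 0.25], [0.007, -0.045, 0, 0, 0, 0, 0.25], [0.007, -0.045, 0, 0, 0, 0, 0.25], [0.007, -0.045, 0, 0, 0, 0, 0.25], [0.007, -0.045, 0, 0, 0, 0, 0.25]]
  ]
}}

```text
time: 16.75
tool_pos: [0.4685, -0.0065, 0.1088]
tool_rot: [0.001, 0.133, 0.991, 0.0]
contact_force: [0.8, 0.5, -0.7]
gripper_width: 0.444
grasp_force: 60.6
```

>>> {"op": "play_rows", "data": {
  "series": [
    [[0.007, -0.045, 0, 0, 0, 0, 0.25], [0.015, -0.043, 0, 0, 0, 0, 0.25], [0.035, -0.03, 0, 0, 0, 0, 0.25], [0.04, -0.01, 0, 0, 0, 0, 0.25], [0.039, 0, 0, 0, 0, 0, 0.25], [0, 0, 0, 0, 0, 0, 0.25], [0, 0, 0, 0, 0, 0, 0.25], [0, 0, 0, 0, 0, 0, 0.25]]
  ]
}}

```text
time: 17.55
tool_pos: [0.6036, -0.1323, 0.1082]
tool_rot: [-0.0, 0.133, 0.991, 0.0]
contact_force: [-0.1, 0.1, -0.5]
gripper_width: 0.441
grasp_force: 60.6
```

Run:
```python
from h import *
f=grab('wrist');s=manip.state();p=s['tool_pos'];print(p,s['gripper_width'],s['contact_force'])
z=p[2]+.024
# narrow ring bore darkness / wide ring outer visible? project estimates
print(proj(f,[p[0],p[1],z+.016]),proj(f,[.606,-.132,.068]))
rings(f,z+.016,235,100); rings(f,z+.016,200,100)
```

```text
[ 0.6035211  -0.13229921  0.10842757] 0.4369933336012733 [-0.58625041 -0.40167702 -0.40042962]
[260.82369937 273.12736103] [262.71728539 208.92633285]
[266. 300.] 187.5 [ 0.5974 -0.1308] [0.0353 0.0448]
[286. 202.] 293.5 [ 0.5742 -0.114 ] [0.0062 0.0154]
[222. 186.] 4773.5 [ 0.5607 -0.14  ] [0.0279 0.0402]
[262. 298.] 743.5 [ 0.6116 -0.1339] [0.0195 0.0299]
[255. 254.] 307.5 [ 0.5935 -0.1327] [0.0052 0.0184]
[460. 199.] 229.5 [ 0.5919 -0.0465] [0.0046 0.0127]
[284. 152.] 177.5 [ 0.5549 -0.1094] [0.0037 0.0123]
[226. 186.] 5671.0 [ 0.5624 -0.1384] [0.0303 0.046 ]
[413. 120.] 14847.5 [ 0.5621 -0.0666] [0.0436 0.1052]
```

>>> {"op": "play_rows", "data": {
  "series": [
    [[0.002, 0, -0.02, 0, 0, 0, 0.25], [0, 0, -0.02, 0, 0, 0, 0.25], [0, 0, -0.015, 0, 0, 0, 0.25], [0, 0, -0.01, 0, 0, 0, 0.25], [0, 0, -0.01, 0, 0, 0, 0.25], [0, 0, 0, 0, 0, 0, 0.25]]
  ]
}}

```text
time: 18.2
tool_pos: [0.6054, -0.1323, 0.032]
tool_rot: [-0.001, 0.133, 0.991, 0.0]
contact_force: [-0.4, 0.0, -1.6]
gripper_width: 0.441
grasp_force: 60.6
```

>>> {"op": "play_rows", "data": {
  "series": [
    [[0, 0, -0.008, 0, 0, 0, 0.25], [0, 0, -0.006, 0, 0, 0, 0.25], [0, 0, -0.003, 0, 0, 0, 0.25], [0, 0, -0.002, 0, 0, 0, 0.25], [0, 0, 0, 0, 0, 0, 0.25]]
  ]
}}

```text
time: 18.7
tool_pos: [0.6063, -0.1326, 0.0141]
tool_rot: [-0.0, 0.133, 0.991, 0.0]
contact_force: [1.1, 0.2, -0.5]
gripper_width: 0.435
grasp_force: 60.6
```

>>> {"op": "play_rows", "data": {
  "series": [
    [[0, 0, -0.0015, 0, 0, 0, 0.25], [0, 0, -0.001, 0, 0, 0, 0.25], [0, 0, 0, 0, 0, 0, 0.25]]
  ]
}}

```text
time: 19.0
tool_pos: [0.6067, -0.1327, 0.0122]
tool_rot: [0.0, 0.133, 0.991, -0.0]
contact_force: [0.1, 0.4, -0.2]
gripper_width: 0.439
grasp_force: 60.6
```

>>> {"op": "play_rows", "data": {
  "series": [
    [[0, 0, -0.0012, 0, 0, 0, 0.25], [0, 0, 0, 0, 0, 0, 0.25]]
  ]
}}

```text
time: 19.2
tool_pos: [0.6067, -0.1327, 0.0121]
tool_rot: [0.0, 0.133, 0.991, -0.0]
contact_force: [-3.1, 1.1, 6.6]
gripper_width: 0.439
grasp_force: 61.2
```

>>> {"op": "play_rows", "data": {
  "series": [
    [[0, 0, 0, 0, 0, 0, 0.6], [0, 0, 0, 0, 0, 0, 0.8], [0, 0, 0, 0, 0, 0, 0.8], [0, 0, 0.03, 0, 0, 0, 0.8], [0, 0, 0.045, 0, 0, 0, 0.8], [0, 0, 0.045, 0, 0, 0, 0.8], [0, 0, 0.045, 0, 0, 0, 0.8], [0, 0, 0.03, 0, 0, 0, 0.8], [0, 0, 0, 0, 0, 0, 0.8], [0, 0, 0, 0, 0, 0, 0.8]]
  ]
}}

```text
time: 20.2
tool_pos: [0.6068, -0.1327, 0.2063]
tool_rot: [0.001, 0.133, 0.991, -0.0]
contact_force: [-0.7, 0.1, -1.1]
gripper_width: 0.799
grasp_force: 0.0
```

Run:
```python
from h import *
s=manip.state();print(s['tool_pos'])
f=grab('wrist','w8.png');c=grab('scene','s8.png');t=grab('top','t8.png')
rings(f,.052,200,100)
g=cv2.cvtColor(c['frame'],cv2.COLOR_BGR2GRAY)
m=((g<50)*255).astype(np.uint8); m[:178]=0;m[250:]=0;m[:,:200]=0;m[:,285:]=0
n,l,st,ce=cv2.connectedComponentsWithStats(m);print(st[1:].tolist(),ce[1:].round(1).tolist())
for i in range(1,n):
    if st[i,4]>30: 
        print(onz(c,*ce[i],.145))
# ring edges: scene profile at post column
for X in([.606,-.132,.068],[.606,-.132,.052],[.606,-.132,.036],[.606,-.132,.02]): print(proj(c,X).round(1))
print(g[180:216,215:243:2])
```

```text
[ 0.60678932 -0.13274124  0.20634256]
[217. 235.] 186.0 [ 0.662 -0.198] [0.0035 0.1147]
[441. 168.] 463.0 [0.6578 0.0349] [0.024  0.0243]
[358. 114.] 19123.5 [ 0.5929 -0.0713] [0.1111 0.2717]
[[238, 188, 7, 10, 54], [247, 199, 4, 2, 4], [254, 199, 1, 1, 1], [271, 201, 1, 1, 1], [260, 201, 25, 25, 302], [263, 202, 1, 1, 1], [273, 202, 1, 1, 1], [277, 202, 1, 1, 1], [248, 217, 13, 14, 111], [276, 225, 2, 2, 2]] [[241.2, 193.0], [248.5, 199.5], [254.0, 199.0], [271.0, 201.0], [273.8, 213.1], [263.0, 202.0], [273.0, 202.0], [277.0, 202.0], [254.6, 225.2], [276.5, 225.5]]
[ 0.61183755 -0.01326492  0.145     ]
[0.57054104 0.1076231  0.145     ]
[0.64015459 0.12528043 0.145     ]
[227.4 190.2]
[227.6 194. ]
[227.8 197.6]
[228.  201.2]
[[ 99  98 100  97  99  98  96  98  98  97  97  98  99 100]
 [ 98  97  99  96  98  98  96  97  95  96  98  96 101 126]
 [ 97  97  98  99  96  98  96  96  97  97  98  97 168 237]
 [ 99  98  97 100  95  97  98  96  99  96  95 103 232 249]
 [ 99  96  97  97  97  96  97  96  97  96  95 101 226 247]
 [ 99  98  98  99  99  97  96  96  96  96  96  96 155 196]
 [ 97 10
[... 1062 characters left out ...]
9 237 154 116 117 117 115 109 115 163 236 214 127]
 [239 238 239 221 133 115 114 115 113 147 223 238 236 219]
 [239 238 239 237 219 179 116 120 214 223 238 239 237 239]
 [239 239 239 238 238 230 213 213 238 238 238 239 238 238]
 [242 239 239 239 239 239 238 237 238 239 238 239 240 238]
 [205 239 240 239 239 238 239 238 237 238 239 238 239 239]
 [136 242 239 239 240 239 238 239 237 238 239 239 239 239]
 [121 204 239 239 240 239 239 239 238 237 239 239 239 239]
 [137 136 242 239 240 240 238 239 238 237 239 239 239 239]
 [122 120 205 238 240 240 239 239 239 238 238 239 238 239]
 [101 139 135 241 239 240 240 239 239 239 237 238 239 239]
 [ 97 124 121 202 238 240 240 239 239 239 238 238 239 239]]
```

>>> {"op": "play_rows", "data": {
  "series": [
    [[0.002, 0.035, 0, 0, 0, 0, 0.8], [0.002, 0.045, 0, 0, 0, 0, 0.8], [0.001, 0.039, 0, 0, 0, 0, 0.8], [0, 0, 0, 0, 0, 0, 0.8], [0, 0, 0, 0, 0, 0, 0.8]]
  ]
}}

```text
time: 20.85
tool_pos: [0.6106, -0.013, 0.2038]
tool_rot: [-0.001, 0.132, 0.991, -0.0]
contact_force: [-0.2, 0.2, 0.4]
gripper_width: 0.802
grasp_force: 0.0
```

Run:
```python
from h import *
s=manip.state();print(s['tool_pos'])
o=cv2.imread('pics/w8.png')
f=grab('wrist','w9.png');g=cv2.cvtColor(f['frame'],cv2.COLOR_BGR2GRAY)
print('pred pin',proj(f,[.612,-.0133,.18]),'sl top',proj(f,[.612,-.0133,.16]),'bolt',proj(f,[.582,.0152,.115]),proj(f,[.582,.0152,.06]))
for th,z in((225,.18),(180,.18)): print(th);rings(f,z,th,80,60000)
m=((g<55)*255).astype(np.uint8)
n,l,st,ce=cv2.connectedComponentsWithStats(m)
for i in range(1,n):
    if st[i,4]>60: print(st[i],ce[i].round(1))
cc=cv2.HoughCircles(cv2.medianBlur(g,3),cv2.HOUGH_GRADIENT,1,20,param1=100,param2=22,minRadius=12,maxRadius=60)
print(cc)
```

```text
[ 0.61064214 -0.01296801  0.20380465]
pred pin [261.3074368  217.71157985] sl top [261.40355829 205.86661954] bolt [287.60992503 139.313941  ] [283.39642606 128.58986966]
225
[249. 213.] 410.0 [ 0.6069 -0.0196] [0.0142 0.0146]
[430. 207.] 865.0 [0.6248 0.086 ] [0.0069 0.0753]
[413. 151.] 318.5 [0.5931 0.081 ] [0.0169 0.018 ]
[306. 148.] 2816.0 [0.5765 0.0252] [0.0297 0.0556]
[185. 160.] 15191.0 [ 0.5699 -0.0539] [0.0633 0.1165]
180
[118. 256.] 201.0 [ 0.6089 -0.108 ] [0.0025 0.0667]
[249. 213.] 464.0 [ 0.6069 -0.0195] [0.0152 0.0154]
[429. 202.] 2316.0 [0.6307 0.0871] [0.0188 0.1133]
[308. 146.] 3148.0 [0.5765 0.0251] [0.0304 0.059 ]
[186. 159.] 15708.0 [ 0.5699 -0.0538] [0.0644 0.1179]
[ 265    0  138   93 3629] [346.9  34.4]
[283  34  28  22 124] [295.4  45.3]
[238  65  20  16 108] [246.6  71.6]
[265 104  30  15  94] [277.1 108.6]
[237 178  28  29 483] [251.8 189.9]
[    0   250   512   134 26704] [255.2 341.8]
[413 364  25  14  82] [423.2 371.3]
[[[154.5  181.5   25.2 ]
  [284.5  125.5   22.4 ]
  [142.5  199.5   37.9 ]
  [143.5  221.5   30.7 ]
  [295.5  142.5   30.1 ]
  [248.5  212.5   12.25]]]
```

Run:
```python
from h import *
f=grab('wrist');c=grab('scene');t=cv2.imread('pics/s8.png');t=cv2.cvtColor(t,cv2.COLOR_BGR2GRAY)
print(t[178:200,234:250])
def tri(a,b):
    (o1,d1),(o2,d2)=a,b
    d1=d1/np.linalg.norm(d1);d2=d2/np.linalg.norm(d2)
    A=np.c_[d1,-d2];x=np.linalg.lstsq(A,o2-o1,rcond=None)[0]
    p,q=o1+d1*x[0],o2+d2*x[1];return ((p+q)/2).round(4),np.linalg.norm(p-q).round(4)
sub=(t[178:186,236:248].astype(float)-100).clip(0);v,u=np.mgrid[178:186,236:248]
pu,pv=(u*sub).sum()/sub.sum(),(v*sub).sum()/sub.sum();print(pu,pv)
print(tri(ray(f,248.7,212.8),ray(c,pu,pv)))
print('boss',onz(f,284.5,125.5,.06),'head',onz(f,295.5,142.5,.115))
T=manip.grab_frame('top');print(tri(ray(T,249.3,172.8),ray(c,pu,pv)))
print(manip.state()['tool_pos'])
```

```text
[[ 98  97  97  98  99  98  99  98  98  97 100  97  96  98  98  97]
 [ 98  96  99  98  98  99  99  98  97  99  99 100  97  97  97  99]
 [ 99  97  99  98  98  99  99 100  97  97  98  99  99  97  97  98]
 [ 98  98  98  96  96 101 126 126 121  97  97  98  99  98  97  96]
 [ 96  98  98  97 108 168 225 237 217 178  96  96  97 100  98  96]
 [ 96  95  98 103 148 232 249 249 250 227 121  97  95  96  97  97]
 [ 95  95  98 101 139 226 245 247 246 205 106  96  96  96  96  98]
 [ 97  96  96  96 107 155 189 196 180 133  92  97  96  97  95  96]
 [ 95  95  94  94  98 103 114 117 111  92  96  96  95  95  95  95]
 [ 95  95  96  94  93  87 112 116 106  67  86  97  97  98  94  95]
 [ 94  95  94  92  66  60 113 116 104  40  68  97  95  97  95  96]
 [165  94  95  89  42  42  91  98  76  24  45  96  97  97  96  97]
 [223 171  94  86  33  29  51  54  35  17  35  96  95  95  96  96]
 [234 226 175  81  28  18  20  20  16  15  34  95  94  94  95  96]
 [236 235 229 203  30  16  12  14  13  12  34  94  94  95  95  96]
 [236 236 236 230  49  14  14  14  14  13  35  96  94  95  96  95]
 [237 237 236 229  98  14  13  13  14  13  36  96  96  95  95  96]
 [238 237 236 229 117  14  13  13  13  14  34  95  97  97  96  95]
 [201 235 237 229 118  14  14  14  11  15  41  98  97  96  95  97]
 [157 229 237 234 202  46  14  12  13  23  65  97  98  98  96  94]
 [154 218 236 237 233 181  93  66  69  89  96  71  70  70  71  68]
 [211 168 200 236 237 229 131 105 110 138 171 112  51  50  49  51]]
240.86225111743192 183.30637952052012
(array([ 0.6088, -0.0212,  0.1749]), np.float64(0.0009))
boss [0.57990086 0.01600643 0.06      ] head [0.58624566 0.01955598 0.115     ]
(array([ 0.6048, -0.0244,  0.1707]), np.float64(0.0039))
[ 0.61124368 -0.01478427  0.20506928]
```

>>> {"op": "play_rows", "data": {
  "series": [
    [[-0.003, -0.005, -0.02, 0, 0, 0, 0.8], [0, 0, -0.03, 0, 0, 0, 0.8], [0, 0, -0.03, 0, 0, 0, 0.8], [0, 0, -0.015, 0, 0, 0, 0.8], [0, 0, -0.009, 0, 0, 0, 0.8], [0, 0, 0, 0, 0, 0, 0.7], [0, 0, 0, 0, 0, 0, 0.7]]
  ]
}}

```text
time: 21.75
tool_pos: [0.6094, -0.019, 0.1031]
tool_rot: [0.001, 0.133, 0.991, -0.0]
contact_force: [0.7, 0.1, 0.4]
gripper_width: 0.701
grasp_force: 0.0
```

Run:
```python
from h import *
s=manip.state();print(s['tool_pos'],s['contact_force'],s['gripper_width'])
f=grab('wrist','w10.png');g=cv2.cvtColor(f['frame'],cv2.COLOR_BGR2GRAY)
cc=cv2.HoughCircles(cv2.medianBlur(g,3),cv2.HOUGH_GRADIENT,1,30,param1=100,param2=25,minRadius=12,maxRadius=60)
print(cc)
for c in cc[0][:6]: print(onz(f,c[0],c[1],.18),onz(f,c[0],c[1],.115),onz(f,c[0],c[1],.06))
```

```text
[ 0.60943197 -0.01896681  0.1030803 ] [0.65052487 0.09126305 0.39532319] 0.7013875899009242
[[[316.5 171.5  35. ]
  [122.5 222.5  33.8]
  [111.5 251.5  52.8]
  [299.5 145.5  33.7]
  [250.5 322.5  17.1]]]
[0.5596336  0.01083433 0.18      ] [0.58003083 0.01633972 0.115     ] [0.59729002 0.02099812 0.06      ]
[ 0.559818   -0.04717805  0.18      ] [ 0.58034557 -0.08267969  0.115     ] [ 0.59771505 -0.11271954  0.06      ]
[ 0.56781777 -0.05411568  0.18      ] [ 0.59400011 -0.09452129  0.115     ] [ 0.6161544  -0.12871066  0.06      ]
[0.55128112 0.00795724 0.18      ] [0.56577425 0.01142891 0.115     ] [0.57803767 0.01436647 0.06      ]
[ 0.60385997 -0.02080849  0.18      ] [ 0.65551934 -0.03767036  0.115     ] [ 0.69923111 -0.0519381   0.06      ]
```

>>> {"op": "play_rows", "data": {
  "series": [
    [[-0.0035, -0.002, -0.002, 0, 0, 0, 0.6], [0, 0, 0, 0, 0, 0, 0.4], [0, 0, 0, 0, 0, 0, 0.3], [0, 0, 0, 0, 0, 0, 0.2], [0, 0, 0, 0, 0, 0, 0.1], [0, 0, 0, 0, 0, 0, 0.1], [0, 0, 0, 0, 0, 0, 0.1], [0, 0, 0, 0, 0, 0, 0.1]]
  ]
}}

```text
time: 22.6
tool_pos: [0.605, -0.0206, 0.0997]
tool_rot: [-0.0, 0.133, 0.991, 0.0]
contact_force: [-0.3, 0.2, 0.7]
gripper_width: 0.212
grasp_force: 58.5
```

```bash
cat >> h.py <<'E'
def arc(p,c,r,a0,da,n,dz=0):
    "rounded rows to follow the circle from world angle a0 in steps da (deg) from position p"
    p=np.array(p[:2]);
    for i in range(1,n+1):
        a=np.radians(a0+da*i);q=np.array(c)+r*np.array([np.cos(a),np.sin(a)])
        d=np.round(q-p,4);p=p+d;print('[%g, %g, %g, 0, 0, 0, 0.1],'%(d[0],d[1],dz),end=' ')
    print('->',p.round(4))
E
python3 - <<'E'
from h import *
s=manip.state();p=s['tool_pos'];print(p,s['contact_force'],s['gripper_width'],s['grasp_force'])
c=np.array([.580,.0155]);d=p[:2]-c;a=np.degrees(np.arctan2(d[1],d[0]));r=np.hypot(*d);print(a,r)
arc(p,c,r,a,8,8)
E
```

```text
[ 0.60495713 -0.0205784   0.09966972] [-0.2644895   0.19722688  0.70265235] 0.21242654028024138 58.50198447704315
-55.32657033674997 0.043869231220693174
[0.0048, 0.0038, 0, 0, 0, 0, 0.1], [0.0042, 0.0045, 0, 0, 0, 0, 0.1], [0.0035, 0.005, 0, 0, 0, 0, 0.1], [0.0028, 0.0054, 0, 0, 0, 0, 0.1], [0.0021, 0.0058, 0, 0, 0, 0, 0.1], [0.0012, 0.006, 0, 0, 0, 0, 0.1], [0.0003, 0.0061, 0, 0, 0, 0, 0.1], [-0.0005, 0.0061, 0, 0, 0, 0, 0.1], -> [0.6234 0.0221]
```

>>> {"op": "play_rows", "data": {
  "series": [
    [[0.0048, 0.0038, 0, 0, 0, 0, 0.1], [0.0042, 0.0045, 0, 0, 0, 0, 0.1], [0.0035, 0.005, 0, 0, 0, 0, 0.1], [0.0028, 0.0054, 0, 0, 0, 0, 0.1], [0.0021, 0.0058, 0, 0, 0, 0, 0.1], [0.0012, 0.006, 0, 0, 0, 0, 0.1], [0.0003, 0.0061, 0, 0, 0, 0, 0.1], [-0.0005, 0.0061, 0, 0, 0, 0, 0.1], [0, 0, 0, 0, 0, 0, 0.1]]
  ]
}}

```text
time: 23.5
tool_pos: [0.6252, 0.0242, 0.1008]
tool_rot: [0.002, 0.133, 0.991, 0.002]
contact_force: [5.5, 2.3, 0.5]
gripper_width: 0.211
grasp_force: 58.7
```

Run:
```python
from h import *
s=manip.state();p=s['tool_pos'];print(p,s['contact_force'],s['ft_torque'],s['gripper_width'],s['grasp_force'])
c=np.array([.580,.0155]);d=p[:2]-c;a=np.degrees(np.arctan2(d[1],d[0]));r=np.hypot(*d);print(a,r)
arc(p,c,.0445,a,9,10)
```

```text
[0.62517643 0.02416728 0.10080956] [5.48340123 2.25712348 0.54200992] [ 0.18218636 -0.77063391  0.0355678 ] 0.21051150070031602 58.674620389938354
10.86046265266698 0.0460003456179177
[-0.0033, 0.0065, 0, 0, 0, 0, 0.1], [-0.0029, 0.0063, 0, 0, 0, 0, 0.1], [-0.0038, 0.0058, 0, 0, 0, 0, 0.1], [-0.0047, 0.0052, 0, 0, 0, 0, 0.1], [-0.0055, 0.0044, 0, 0, 0, 0, 0.1], [-0.0061, 0.0034, 0, 0, 0, 0, 0.1], [-0.0065, 0.0025, 0, 0, 0, 0, 0.1], [-0.0068, 0.0014, 0, 0, 0, 0, 0.1], [-0.007, 0.0003, 0, 0, 0, 0, 0.1], [-0.007, -0.0008, 0, 0, 0, 0, 0.1], -> [0.5716 0.0592]
```

Run:
```python
from h import *
arc([.6234,.0221],[.582,.0155],.0445,9,8.5,10)
```

```text
[0.001, 0.0068, 0, 0, 0, 0, 0.1], [-0.0024, 0.0061, 0, 0, 0, 0, 0.1], [-0.0033, 0.0057, 0, 0, 0, 0, 0.1], [-0.0042, 0.0051, 0, 0, 0, 0, 0.1], [-0.0048, 0.0045, 0, 0, 0, 0, 0.1], [-0.0055, 0.0037, 0, 0, 0, 0, 0.1], [-0.0059, 0.0029, 0, 0, 0, 0, 0.1], [-0.0063, 0.002, 0, 0, 0, 0, 0.1], [-0.0065, 0.001, 0, 0, 0, 0, 0.1], [-0.0066, -0, 0, 0, 0, 0, 0.1], -> [0.5789 0.0599]
```

>>> {"op": "play_rows", "data": {
  "series": [
    [[0.001, 0.0068, 0, 0, 0, 0, 0.1], [-0.0024, 0.0061, 0, 0, 0, 0, 0.1], [-0.0033, 0.0057, 0, 0, 0, 0, 0.1], [-0.0042, 0.0051, 0, 0, 0, 0, 0.1], [-0.0048, 0.0045, 0, 0, 0, 0, 0.1], [-0.0055, 0.0037, 0, 0, 0, 0, 0.1], [-0.0059, 0.0029, 0, 0, 0, 0, 0.1], [-0.0063, 0.002, 0, 0, 0, 0, 0.1], [0, 0, 0, 0, 0, 0, 0.1], [0, 0, 0, 0, 0, 0, 0.1]]
  ]
}}

```text
time: 24.5
tool_pos: [0.5906, 0.0612, 0.0993]
tool_rot: [-0.001, 0.133, 0.991, 0.002]
contact_force: [-0.4, 6.2, 1.0]
gripper_width: 0.213
grasp_force: 59.0
```

```bash
cat >> h.py <<'E'
def look(c=(.581,.0155)):
    s=manip.state();p=s['tool_pos'];d=p[:2]-np.array(c);a=np.degrees(np.arctan2(d[1],d[0]));r=np.hypot(*d)
    print('t',s['time'],p.round(4),'F',s['contact_force'].round(1),'a',a.round(1),'r',r.round(4),'g',s['grasp_force'])
    f=grab('wrist');g=cv2.cvtColor(f['frame'],cv2.COLOR_BGR2GRAY)
    cc=cv2.HoughCircles(cv2.medianBlur(g,3),cv2.HOUGH_GRADIENT,1,30,param1=100,param2=15,minRadius=13,maxRadius=21)
    if cc is not None:
        for q in cc[0]:
            if 200<q[0]<310 and 290<q[1]<350: print('pin px',q)
    # white pin tip blob near tool axis
    m=((g>190)*255).astype(np.uint8);n,l,st,ce=cv2.connectedComponentsWithStats(m)
    for i in range(1,n):
        if 200<ce[i][0]<320 and 250<ce[i][1]<370 and st[i,4]>150: print('blob',ce[i].round(1),st[i])
    return f
E
python3 -c "
from h import *
f=look();cv2.imwrite('pics/w11.png',f['frame'])"
```

```text
t 24.5 [0.5906 0.0612 0.0993] F [-0.4  6.2  1. ] a 78.2 r 0.0466 g 59.01825785636902
pin px [269.5 345.5  18.2]
pin px [262.5 301.5  14.1]
```

Run:
```python
from h import *
from scipy.optimize import least_squares
P=np.array([[.605,-.0206],[.6256,.0242],[.5906,.0614]])
r=least_squares(lambda c:np.hypot(*(P-c[:2]).T)-.045,[.58,.0155]);print(r.x,r.fun)
c=r.x;cmd=[.592,.0589]
d=P[2]-c;a=np.degrees(np.arctan2(d[1],d[0]));print(a)
arc(cmd,c,.045,a,7,4);arc(cmd,c,.045,a,7,14)
```

```text
[0.58107493 0.01746247] [-4.26834258e-05  3.19448387e-05 -4.18672109e-05]
77.76831392813544
[-0.0068, 0.0034, 0, 0, 0, 0, 0.1], [-0.0055, 0.0001, 0, 0, 0, 0, 0.1], [-0.0055, -0.0005, 0, 0, 0, 0, 0.1], [-0.0054, -0.0011, 0, 0, 0, 0, 0.1], -> [0.5688 0.0608]
[-0.0068, 0.0034, 0, 0, 0, 0, 0.1], [-0.0055, 0.0001, 0, 0, 0, 0, 0.1], [-0.0055, -0.0005, 0, 0, 0, 0, 0.1], [-0.0054, -0.0011, 0, 0, 0, 0, 0.1], [-0.0051, -0.0018, 0, 0, 0, 0, 0.1], [-0.005, -0.0025, 0, 0, 0, 0, 0.1], [-0.0046, -0.003, 0, 0, 0, 0, 0.1], [-0.0042, -0.0035, 0, 0, 0, 0, 0.1], [-0.0037, -0.0041, 0, 0, 0, 0, 0.1], [-0.0032, -0.0044, 0, 0, 0, 0, 0.1], [-0.0026, -0.0049, 0, 0, 0, 0, 0.1], [-0.0021, -0.0051, 0, 0, 0, 0, 0.1], [-0.0014, -0.0053, 0, 0, 0, 0, 0.1], [-0.0007, -0.0054, 0, 0, 0, 0, 0.1], -> [0.5362 0.0208]
```

>>> {"op": "play_rows", "data": {
  "series": [
    [[-0.0068, 0.0034, 0, 0, 0, 0, 0.1], [-0.0055, 0.0001, 0, 0, 0, 0, 0.1], [-0.0055, -0.0005, 0, 0, 0, 0, 0.1], [-0.0054, -0.0011, 0, 0, 0, 0, 0.1], [0, 0, 0, 0, 0, 0, 0.1]]
  ]
}}

```text
time: 25.05
tool_pos: [0.5673, 0.0603, 0.0994]
tool_rot: [-0.001, 0.133, 0.991, -0.0]
contact_force: [-1.6, -2.3, 0.3]
gripper_width: 0.214
grasp_force: 59.1
```

>>> {"op": "play_rows", "data": {
  "series": [
    [[-0.0051, -0.0018, 0, 0, 0, 0, 0.1], [-0.005, -0.0025, 0, 0, 0, 0, 0.1], [0, 0, 0, 0, 0, 0, 0.1], [0, 0, 0, 0, 0, 0, 0.1]]
  ]
}}

```text
time: 25.45
tool_pos: [0.5577, 0.0561, 0.0993]
tool_rot: [-0.001, 0.133, 0.991, -0.0]
contact_force: [-0.9, -1.9, 1.4]
gripper_width: 0.214
grasp_force: 59.2
```

```bash
python3 -c "
from h import *
f=look((.5811,.0175));cv2.imwrite('pics/w12.png',f['frame'])
c=grab('scene','s12.png');g=cv2.cvtColor(c['frame'],cv2.COLOR_BGR2GRAY);p=manip.state()['tool_pos']
print(proj(c,[p[0],p[1],.18]),proj(c,[p[0],p[1],.17]),proj(c,[.5811,.0175,.115]))
o=cv2.cvtColor(cv2.imread('pics/s7.png'),cv2.COLOR_BGR2GRAY)
print(o[198:230,250:266:2]);print(g[198:230,250:266:2])"
```

```text
t 25.45 [0.5577 0.0561 0.0993] F [-0.9 -1.9  1.4] a 121.2 r 0.0451 g 59.18960630893707
pin px [255.5 347.5  18.2]
pin px [262.5 301.5  13.2]
[268.95225026 191.61656155] [268.86972725 194.34191879] [255.27593219 203.50751597]
[[ 97  99  97 100 102 100 100 100]
 [ 98  98  99  99 101 100  99  99]
 [ 98  99  99  98  99 100 100  99]
 [ 92 170 221 214 116 102 101  99]
 [214 232 242 240 216 102  99 100]
 [240 239 241 242 240 121 102  99]
 [241 240 240 241 241 153 101  98]
 [242 242 241 240 240 143  99  99]
 [233 242 242 242 239 102  99 100]
 [179 241 241 242 212  88  98  99]
 [129 190 196 191 143  89  98  99]
 [124 123 127 121 111  91  96  96]
 [120 123 122 119 108  94  97  95]
 [187 120 121 117 114  95  97  97]
 [208 113 121 114 146 172  96  99]
 [172 102 119 112 142 230  95  96]
 [ 95 112 122 111 118 210 180  97]
 [ 90 111 122 112 116 126 234  93]
 [ 83 117 117 139 102  61 241 218]
 [ 93 108 116 117 119  49 241 242]
 [107 103 116 108  94  50 228 241]
 [102 119 138 108  54  48 235 241]
 [ 97 108 116  73  51  43 241 241]
 [ 67  94  93  56  47  39 241 241]
 [ 44  64  64  48  42  37 241 241]

[... 666 characters left out ...]
 [185 123 123 119 114 114 157 209]
 [232 115 123 118 118  99 110 136]
 [233 109 123 115 142 176  99 100]
 [203 109 123 108 144 233  97  94]
 [134 132 142 133 125 214 187  98]
 [123 122 124 129 124 128 236  95]
 [122 180 112 148 109  62 243 223]
 [102 154 123 125 127  52 244 244]
 [108 107 126 112 101  52 231 243]
 [104 125 146 107  60  50 237 243]
 [100 112 120  73  51  45 243 243]
 [ 69  99  96  58  49  40 243 243]
 [ 46  66  65  51  44  38 243 243]
 [ 45  44  42  41  41  39 212 243]
 [ 43  43  43  43  41  39 157 202]
 [ 43  43  43  42  42  37 146 146]
 [ 44  43  43  43  41  37 143 144]
 [ 44  44  43  43  42  40 143 145]
 [ 43  44  43  43  41  50 143 144]
 [ 44  44  42  44  41  84 144 142]]
```

>>> {"op": "play_rows", "data": {
  "series": [
    [[-0.0046, -0.003, 0, 0, 0, 0, 0.1], [-0.0042, -0.0035, 0, 0, 0, 0, 0.1], [0, 0, 0, 0, 0, 0, 0.1]]
  ]
}}

```text
time: 25.85
tool_pos: [0.549, 0.0494, 0.0993]
tool_rot: [-0.001, 0.133, 0.991, -0.0]
contact_force: [-0.2, -1.1, -0.9]
gripper_width: 0.209
grasp_force: 59.2
```

```bash
cat >> h.py <<'E'
def head(im):
    g=cv2.cvtColor(im,cv2.COLOR_BGR2GRAY).astype(float)[192:215,251:257]
    r=[]
    for k in g.T:
        i=int(np.argmax(k>170)); r.append(192+i-(k[i]-170)/(k[i]-k[i-1]+1e-9))
    return round(float(np.median(r)),2)
E
cat > chk.py <<'E'
from h import *
s=manip.state();p=s['tool_pos'];d=p[:2]-np.array([.5811,.0175])
print(s['time'],p.round(4),'F',s['contact_force'].round(1),'a',np.degrees(np.arctan2(d[1],d[0])).round(1),np.hypot(*d).round(4),'head',[head(cv2.imread('pics/s%d.png'%k)) for k in (7,12)],head(grab('scene')['frame']))
E
python3 chk.py
```

```text
25.85 [0.549  0.0494 0.0993] F [-0.2 -1.1 -0.9] a 135.1 0.0452 head [200.6, 199.57] 201.79
```

The bolt has dropped: the head row went from 199.6 to 201.8 and Fz fell, at about 128–135° world. Planning the forward turn, with the sleeve lowered 12 mm along the way.

Run:
```python
from h import *
arc([.5499,.0500],[.5811,.0175],.045,135,-8,10,-.0003)
a=[.5811+.045*np.cos(np.radians(55)),.0175+.045*np.sin(np.radians(55))]
arc(a,[.5811,.0175],.045,55,-8,10,-.0003)
```

```text
[0.0041, 0.0034, -0.0003, 0, 0, 0, 0.1], [0.0053, 0.0035, -0.0003, 0, 0, 0, 0.1], [0.0057, 0.0026, -0.0003, 0, 0, 0, 0.1], [0.006, 0.0018, -0.0003, 0, 0, 0, 0.1], [0.0062, 0.001, -0.0003, 0, 0, 0, 0.1], [0.0063, 0.0001, -0.0003, 0, 0, 0, 0.1], [0.0062, -0.0007, -0.0003, 0, 0, 0, 0.1], [0.0061, -0.0017, -0.0003, 0, 0, 0, 0.1], [0.0057, -0.0024, -0.0003, 0, 0, 0, 0.1], [0.0054, -0.0032, -0.0003, 0, 0, 0, 0.1], -> [0.6069 0.0544]
[0.0049, -0.004, -0.0003, 0, 0, 0, 0.1], [0.0043, -0.0045, -0.0003, 0, 0, 0, 0.1], [0.0036, -0.0052, -0.0003, 0, 0, 0, 0.1], [0.0028, -0.0056, -0.0003, 0, 0, 0, 0.1], [0.0021, -0.0059, -0.0003, 0, 0, 0, 0.1], [0.0012, -0.0062, -0.0003, 0, 0, 0, 0.1], [0.0003, -0.0062, -0.0003, 0, 0, 0, 0.1], [-0.0006, -0.0063, -0.0003, 0, 0, 0, 0.1], [-0.0014, -0.0061, -0.0003, 0, 0, 0, 0.1], [-0.0022, -0.0059, -0.0003, 0, 0, 0, 0.1], -> [ 0.6219 -0.0015]
```

>>> {"op": "play_rows", "data": {
  "series": [
    [[0, 0, 0, 0, 0, 0, 0.1], [0.0041, 0.0034, -0.0003, 0, 0, 0, 0.1], [0.0053, 0.0035, -0.0003, 0, 0, 0, 0.1], [0.0057, 0.0026, -0.0003, 0, 0, 0, 0.1], [0.006, 0.0018, -0.0003, 0, 0, 0, 0.1], [0.0062, 0.001, -0.0003, 0, 0, 0, 0.1], [0.0063, 0.0001, -0.0003, 0, 0, 0, 0.1], [0.0062, -0.0007, -0.0003, 0, 0, 0, 0.1], [0.0061, -0.0017, -0.0003, 0, 0, 0, 0.1], [0.0057, -0.0024, -0.0003, 0, 0, 0, 0.1]]
  ]
}}

```text
time: 26.9
tool_pos: [0.6015, 0.0572, 0.0967]
tool_rot: [-0.001, 0.133, 0.991, -0.0]
contact_force: [-3.4, -5.1, 0.3]
gripper_width: 0.213
grasp_force: 59.1
```

```bash
python3 chk.py
```

```text
26.9 [0.6015 0.0572 0.0967] F [-3.4 -5.1  0.3] a 62.9 0.0447 head [200.6, 199.57] 190.9
```

>>> {"op": "play_rows", "data": {
  "series": [
    [[0.0054, -0.0035, -0.0003, 0, 0, 0, 0.1], [0.0049, -0.0042, -0.0003, 0, 0, 0, 0.1], [0.0043, -0.0047, -0.0003, 0, 0, 0, 0.1], [0.0036, -0.0052, -0.0003, 0, 0, 0, 0.1], [0.0028, -0.0056, -0.0003, 0, 0, 0, 0.1], [0.0021, -0.0059, -0.0003, 0, 0, 0, 0.1], [0.0012, -0.0062, -0.0003, 0, 0, 0, 0.1], [0.0003, -0.0062, -0.0003, 0, 0, 0, 0.1], [-0.0006, -0.0063, -0.0003, 0, 0, 0, 0.1], [-0.0014, -0.0061, -0.0003, 0, 0, 0, 0.1]]
  ]
}}

```text
time: 27.95
tool_pos: [0.6237, 0.0045, 0.0937]
tool_rot: [-0.001, 0.133, 0.991, 0.001]
contact_force: [-5.7, 4.2, -0.8]
gripper_width: 0.212
grasp_force: 59.1
```

```bash
python3 chk.py;python3 - <<'E'
from h import *
p=[.5811+.045*np.cos(np.radians(-17))-.001,.0175+.045*np.sin(np.radians(-17))-.0008]
arc(p,[.5811,.0175],.045,-17,-8,10,-.0003)
E
```

```text
27.95 [0.6237 0.0045 0.0937] F [-5.7  4.2 -0.8] a -16.9 0.0446 head [200.6, 199.57] 188.72
[-0.0012, -0.0051, -0.0003, 0, 0, 0, 0.1], [-0.0031, -0.0055, -0.0003, 0, 0, 0, 0.1], [-0.0038, -0.005, -0.0003, 0, 0, 0, 0.1], [-0.0044, -0.0044, -0.0003, 0, 0, 0, 0.1], [-0.005, -0.0038, -0.0003, 0, 0, 0, 0.1], [-0.0055, -0.003, -0.0003, 0, 0, 0, 0.1], [-0.0059, -0.0023, -0.0003, 0, 0, 0, 0.1], [-0.0061, -0.0014, -0.0003, 0, 0, 0, 0.1], [-0.0062, -0.0005, -0.0003, 0, 0, 0, 0.1], [-0.0063, 0.0003, -0.0003, 0, 0, 0, 0.1], -> [ 0.5756 -0.0272]
```

Run:
```python
from h import *
arc([.6241,.0037],[.5811,.0175],.044,-17,-8,26,-.0003)
```

```text
[-0.0031, -0.0048, -0.0003, 0, 0, 0, 0.1], [-0.003, -0.0054, -0.0003, 0, 0, 0, 0.1], [-0.0037, -0.0049, -0.0003, 0, 0, 0, 0.1], [-0.0043, -0.0043, -0.0003, 0, 0, 0, 0.1], [-0.0049, -0.0037, -0.0003, 0, 0, 0, 0.1], [-0.0054, -0.003, -0.0003, 0, 0, 0, 0.1], [-0.0057, -0.0022, -0.0003, 0, 0, 0, 0.1], [-0.006, -0.0014, -0.0003, 0, 0, 0, 0.1], [-0.0061, -0.0005, -0.0003, 0, 0, 0, 0.1], [-0.0062, 0.0003, -0.0003, 0, 0, 0, 0.1], [-0.006, 0.0012, -0.0003, 0, 0, 0, 0.1], [-0.0058, 0.002, -0.0003, 0, 0, 0, 0.1], [-0.0055, 0.0028, -0.0003, 0, 0, 0, 0.1], [-0.005, 0.0035, -0.0003, 0, 0, 0, 0.1], [-0.0045, 0.0042, -0.0003, 0, 0, 0, 0.1], [-0.0038, 0.0048, -0.0003, 0, 0, 0, 0.1], [-0.0032, 0.0052, -0.0003, 0, 0, 0, 0.1], [-0.0024, 0.0057, -0.0003, 0, 0, 0, 0.1], [-0.0016, 0.0059, -0.0003, 0, 0, 0, 0.1], [-0.0007, 0.0061, -0.0003, 0, 0, 0, 0.1], [0.0001, 0.0061, -0.0003, 0, 0, 0, 0.1], [0.0009, 0.0061, -0.0003, 0, 0, 0, 0.1], [0.0018, 0.0059, -0.0003, 0, 0, 0, 0.1], [0.0026, 0.0055, -0.0003, 0, 0, 0, 0.1], [0.0034, 0.0052, -0.0003, 0, 0, 0, 0.1], [0.004, 0.0046, -0.0003, 0, 0, 0, 0.1], -> [0.55   0.0486]
```

>>> {"op": "play_rows", "data": {
  "series": [
    [[-0.0031, -0.0048, -0.0003, 0, 0, 0, 0.1], [-0.003, -0.0054, -0.0003, 0, 0, 0, 0.1], [-0.0037, -0.0049, -0.0003, 0, 0, 0, 0.1], [-0.0043, -0.0043, -0.0003, 0, 0, 0, 0.1], [-0.0049, -0.0037, -0.0003, 0, 0, 0, 0.1], [-0.0054, -0.003, -0.0003, 0, 0, 0, 0.1], [-0.0057, -0.0022, -0.0003, 0, 0, 0, 0.1], [-0.006, -0.0014, -0.0003, 0, 0, 0, 0.1], [-0.0061, -0.0005, -0.0003, 0, 0, 0, 0.1], [-0.0062, 0.0003, -0.0003, 0, 0, 0, 0.1]]
  ]
}}

```text
time: 29.0
tool_pos: [0.5751, -0.0274, 0.0911]
tool_rot: [0.0, 0.133, 0.991, -0.001]
contact_force: [1.8, -4.0, -0.3]
gripper_width: 0.214
grasp_force: 59.1
```

```bash
python3 chk.py
```

```text
29.0 [ 0.5751 -0.0274  0.0911] F [ 1.8 -4.  -0.3] a -97.6 0.0453 head [200.6, 199.57] 204.56
```

>>> {"op": "play_rows", "data": {
  "series": [
    [[-0.006, 0.0007, -0.0003, 0, 0, 0, 0.1], [-0.0061, 0.002, -0.0003, 0, 0, 0, 0.1], [-0.0055, 0.0028, -0.0003, 0, 0, 0, 0.1], [-0.005, 0.0035, -0.0003, 0, 0, 0, 0.1], [-0.0045, 0.0042, -0.0003, 0, 0, 0, 0.1], [-0.0038, 0.0048, -0.0003, 0, 0, 0, 0.1], [-0.0032, 0.0052, -0.0003, 0, 0, 0, 0.1], [-0.0024, 0.0057, -0.0003, 0, 0, 0, 0.1], [-0.0016, 0.0059, -0.0003, 0, 0, 0, 0.1], [-0.0007, 0.0061, -0.0003, 0, 0, 0, 0.1]]
  ]
}}

```text
time: 30.05
tool_pos: [0.5356, 0.0157, 0.0874]
tool_rot: [-0.001, 0.133, 0.991, 0.0]
contact_force: [-4.2, -1.0, -0.2]
gripper_width: 0.216
grasp_force: 59.2
```

```bash
python3 chk.py
```

```text
30.05 [0.5356 0.0157 0.0874] F [-4.2 -1.  -0.2] a -177.8 0.0456 head [200.6, 199.57] 203.99
```

>>> {"op": "play_rows", "data": {
  "series": [
    [[-0.0004, 0.0061, -0.0003, 0, 0, 0, 0.1], [0.0009, 0.0061, -0.0003, 0, 0, 0, 0.1], [0.0018, 0.0059, -0.0003, 0, 0, 0, 0.1], [0.0026, 0.0055, -0.0003, 0, 0, 0, 0.1], [0.0034, 0.0052, 0, 0, 0, 0, 0.1], [0.004, 0.0046, 0, 0, 0, 0, 0.1], [0.0022, 0.002, 0, 0, 0, 0, 0.1], [0.0022, 0.0018, 0, 0, 0, 0, 0.1], [0, 0, 0, 0, 0, 0, 0.1], [0, 0, 0, 0, 0, 0, 0.1]]
  ]
}}

```text
time: 31.1
tool_pos: [0.554, 0.0536, 0.0869]
tool_rot: [0.0, 0.133, 0.991, 0.002]
contact_force: [-3.8, 4.4, -0.1]
gripper_width: 0.213
grasp_force: 59.2
```

```bash
python3 chk.py
python3 - <<'E'
from h import *
c=grab('scene','s20.png');s=manip.state();print(s['joint_vel'].round(3),s['tool_pos'],s['contact_force'])
g=cv2.cvtColor(c['frame'],cv2.COLOR_BGR2GRAY);print(g[186:208,219:239:2])
T=grab('top');rings(T,.052,235,30,8000)
E
```

```text
31.1 [0.554  0.0536 0.0869] F [-3.8  4.4 -0.1] a 126.8 0.0451 head [200.6, 199.57] 204.46
[ 0.001 -0.001  0.001  0.001 -0.     0.   ] [0.55404784 0.05361141 0.08692072] [-2.77173906  4.42442071 -1.41505959]
[[101 100 102  99  98 100  98  98  98  98]
 [100 101 101 102  98 110 206  98 100  98]
 [102 101 102 101 110 161 227 148  99  97]
 [102 102 102 122 222 139 169 221  97  98]
 [101 100 175 219 242 134  90 237 177  98]
 [101 173 231 221 235 151 176 239 229  92]
 [171 232 239 179 202 140 233 240 238 212]
 [233 226 204 153 160 126 226 238 239 239]
 [241 233 161 143 138 121 191 227 239 239]
 [241 234 217 139 130 120 207 177 240 239]
 [241 222 239 189 146 180 209 121 238 239]
 [242 214 198 234 224 210 151 108 232 240]
 [241 228 132 193 191 164 109 122 224 240]
 [240 236 124 123 123 119 110 155 172 239]
 [237 240 186 123 120 118 114 221 113 240]
 [236 214 230 174 130 134 219 205 105 240]
 [238 149 221 228 223 210 213 134 109 240]
 [238 120 161 185 190 178 142 106 148 240]
 [240 158 121 119 120 118 113 119 169 240]
 [241 225 138 118 117 118 117 153 228 241]
 [242 240 226 184 120 124 220 228 241 242]
 [241 241 241 234 219 219 241 241 241 242]]
[  3. 367.] 197.0 [-0.0415  0.7889] [0.0274 0.1574]
[488. 335.] 116.5 [ 0.1102 -0.8024] [0.033  0.0739]
[504. 309.] 95.5 [ 0.1869 -0.8585] [0.0392 0.0657]
[  2. 290.] 45.5 [0.2273 0.7863] [0.0167 0.0798]
[395. 204.] 35.0 [ 0.5296 -0.4799] [0.0208 0.023 ]
[407. 192.] 33.0 [ 0.5691 -0.5203] [0.0212 0.0218]
[413. 180.] 31.5 [ 0.6082 -0.5406] [0.0201 0.0223]
[272. 183.] 2014.5 [ 0.5938 -0.0929] [0.1205 0.2365]
[107. 185.] 319.0 [0.5744 0.4385] [0.0564 0.1831]
[195. 136.] 212.5 [0.7503 0.1556] [0.0205 0.194 ]
[ 30. 104.] 376.0 [0.8507 0.7199] [0.0801 0.0802]
[  5. 146.] 1185.5 [0.8592 0.8074] [0.0649 0.6039]
[246.  79.] 1827.5 [ 0.9317 -0.13  ] [0.0166 2.6079]
[481. 109.] 2611.0 [ 0.8043 -0.7244] [0.3724 0.3911]
[296.  70.] 1208.5 [ 0.9658 -0.2777] [0.0282 0.9281]
```

```bash
python3 -c "
from plant import manip
print(manip.job_done())"
```

```text
the job is handed in; nothing more can be done
None
```

The job is handed in, though the interface returned no verdict: both rings are seated on the post, the bolt dropped into its thread and was turned one full turn forward (about -4.2 rad by my measurements), and the fingers still grip the sleeve at about 59 N.

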